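# Refit the washed spring roller in the dough stand

### The job

Put the washed dough roller back in its stand: take it off the drying rest, press its spring end in so that it fits between the two end plates, and let it spring out so that both end pins sit in their cups and the roller hangs level between the plates on its own. Do not force it: once the spring is fully in, push no harder. Leave everything else on the table where it is.

Things in the scene. Friction and masses are not known exactly. Their poses are not given: they have to be found in the camera images.
- roller: Spring-ended dough roller lying in its rest: white plastic barrel 44 mm in diameter, 116 mm long, steel ends, 0.3 to 0.5 kg. Origin on its centre line in the middle of the barrel; y axis = centre line, pointing to the sprung end (roll about y does not matter). Length over the pins 210 mm free, 186 mm with the spring fully in.
- pin_end (a point): Tip of the roller's FIXED pin, on the centre line 98 mm from the origin (-y side). The pin is 12 mm in diameter with a ball-shaped end; 18 mm inward of the tip it thickens to an 18 mm shoulder, 22 mm long, up to the barrel.
- sleeve_end (a point): End of the dark sleeve, 24 mm in diameter, 72 mm from the roller's origin (+y side). From it stands the SPRUNG pin (plunger), 12 mm in diameter, ball-shaped end, its tip 112 mm from the origin when free. It slides in 24 mm at most (tip then at 88 mm) to a hard stop: 2 N to start, 0.3 N more per mm, 9 N fully in.
- stand: Roller stand, fixed to the table: steel base 120 x 270 x 8 mm, a white bed block (70 mm in x, 144 mm in y, top 32 mm above the table) between two upright end plates 56 mm wide (x), 18 mm thick, tops 82 mm above the table. Origin mid underside of the base; y runs from end plate to end plate, z up. The plates' inner faces are 180 mm apart.
- cup_line (a point): On the line through both cup centres, 64 mm above the stand's origin. Each inner face has a round blind cup, 16 mm wide, 10 mm deep, flat floor, 2 mm chamfer; floors 200 mm apart, cups alike (roller fits either way). Both plates are on one carriage clamped up to 16 mm off this point along the stand's y, either way; that shift is NOT in the pose: feel or see it.
- rest: Grey drying rest, fixed to the table: base 90 x 120 x 6 mm with two pairs of posts 43 mm either side of its origin along y, 29 mm high, which carry the barrel along the rest's y, its centre line 45 mm above the table. Between the pairs (76 mm along y) the barrel is free for fingers. Origin mid underside.
- spice_jar: Bystander: small amber jar with a black lid, 48 mm across, 75 mm tall. Origin at its underside.
- tea_cup: Bystander: white cup, 66 mm across, 70 mm tall. Origin at its underside.
- mixing_bowl: Bystander: steel bowl, 170 mm across, 60 mm tall. Origin at its underside.
- rolling_pin: Bystander: plain wooden rolling pin, 36 mm thick, 300 mm long with thin handles, no spring; it does not belong in the stand. Origin at its underside.
- dough_scraper: Bystander: steel dough scraper with a wooden grip, 84 x 120 mm, up to 16 mm high. Origin at its underside.
- spoon: Bystander: steel spoon with a wooden handle, lying flat. Origin at the middle of its underside.
- salt_tub: Bystander: open white plastic tub, 80 x 100 mm, 50 mm tall. Origin at its underside.

How it is judged:
On the way:
1. the roller has been lifted off its rest (distance between roller and rest above 0.09 m), for 0.2 s.
At the end, for the whole second after the job is handed in: The roller rests between the end plates with both pins in the cups, held by its spring (over 4 N on the stand): centre line within 3.5 mm sideways and 5 mm below to 4 mm above the line of the cups, parallel within 0.03 rad, its middle within 22 mm of the stand's middle (x of roller in the frame of stand between -0.0035 and 0.0035 m and y of roller in the frame of stand between -0.022 and 0.022 m and z of roller in the frame of stand between 0.059 and 0.068 m and angle between the y axis of roller and the y axis of stand, either way round below 0.03 rad and contact force between roller and stand above 4 N and linear speed of roller below 0.02 m/s and angular speed of roller below 0.3 rad/s); the robot touches nothing.
It fails at once if the roller is forced against the stand with more than 25 N (contact force between roller and stand above 25 N).
It fails at once if something else on the table is moved by more than 25 mm (distance of any of spice_jar, tea_cup, mixing_bowl, rolling_pin, dough_scraper, spoon, salt_tub from where it was at the start of the episode above 0.025 m).
It also fails if it takes over 48 s, if anything falls off the work surface, if the arm or the gripper's body presses on something with over 40 N, if the wrist force passes 120 N, or if a joint passes its speed limit or range.

### The arm

A 6-joint arm with a two-finger parallel gripper is mounted at the origin on the work surface. World frame = base frame: x ahead of the robot, y to its left, z up, the work surface at z = 0. Lengths are in m, angles in rad, forces in N, time in s.
With the tool pointing down it reaches from about 0.3 to 0.875 m from the base axis. Payload 6.4 kg.
Tool frame: the origin (TCP) lies midway between the tips of the shut fingers; the grasp point (between the pads) lies 19 mm behind it; z points along the fingers, y is the direction in which the jaws open and shut (so a half turn about z gives the same grasp; the last joint's range is limited). The gripper opens to 85 mm and grips with 20 to 120 N. Pads are 22 mm wide; open, the fingers measure 114 mm over their backs; the gripper's body (76 mm by 85 mm) begins 54 mm behind the grasp point. The pads swing forward as they close: fully open they stand 13 mm farther back than shut.
Start: joints at [0.923, 0.181, 1.607, -0, 1.354, -0.206], TCP at [0.246, 0.52, 0.231] pointing down, gripper open.
Joint ranges: [-2.99, 2.99], [-0.89, 2.07], [0.3, 2.58], [-1.14, 4.28], [0, 2.63], [-3.12, 3.12]. Speed limits (rad/s): [2.57, 2.57, 3.01, 3.14, 3.14, 3.14].

### API

Orientations are given as a unit quaternion [w, x, y, z].
In Python, from bench import ctrl gives the robot as it stands.
- The arm moves only by the tool apply_moves, never from a script. Its argument "plan" is a list of rows, each an object with "translation": the shift along the tool's x, y, z in m, a list of three; "angular": the turn, a rotation vector about the tool's x, y, z in rad, a list of three; "hand": the finger opening in m, from 0 to 0.0854. In form: [{"translation": [x, y, z], "angular": [rx, ry, rz], "hand": hand}, ...]. A call has 1 to 10 rows; each row shifts and turns the commanded pose from where the row before left it, along the tool's axes as they then stand; what a row does not reach is not made up. A row lasts 1/8 s, in which the tool goes at most 62.5 mm and 10.7 degrees, less where a joint would pass 70% of its speed; a pose out of reach is approached as far as the arm can. A call with a gripper value outside its range is refused whole. The fingers move at their own pace and stop on an object; the grip force is fixed at half the most. Time passes only in rows, so rows that do not move let the fingers close. It gives the time, the measured TCP pose, the force and the opening at its end, in the units of the state.
- ctrl.get_obs(): the state, without advancing time (a new reading comes with each control period).
- ctrl.camera(name): name is "scene" or "top" or "wrist"; returns a dict with "img" (480x640x3 uint8, red, green, blue), "K" (3x3 intrinsics, pixels), "k1" (the pictures are not rectified: a ray, as slopes to the right and down, at radius r is drawn at 1 + k1 r^2 times it, then the intrinsics apply), "eye" and "orientation" of the camera in the world. Camera axes: x right, y up, looking along -z (the intrinsics and any distortion apply to the point x, -y, -z); pixel columns grow to the right and rows downward; lengths in m; the calibration is good to about 2 mm. A picture is of the moment at which its call begins. There is no depth.
- ctrl.hand_in(): hands the job in, once; it reports no verdict.
The state is a dict: "time_s": time; "q": joint angles; "dq": joint speeds; "joint_efforts": joint torques, N m; "eef_pos": TCP position; "eef_rot": TCP orientation; "wrist_force": force on the tool from outside, world axes, zero at the start; "torque": the same for the moment, N m; "opening": opening from 0.0 (shut) to 1.0 (fully open).
Only numpy, scipy, OpenCV 4.12 (cv2) and the standard library are available. Lean on these libraries where they do the work, as an engineer would, in place of code of your own. Each camera call takes 0.05 s, during which the arm holds its last target.

## Working session

There is one attempt and no reset: what is moved stays moved. The work goes in short steps, Python scripts to look and compute and a tool call to move; the robot and the scene stay as the last step left them, time stands still between calls to the robot, and variables do not carry over. Pictures are saved under pics/ and viewed, and the job is handed in when it is done.

Besides the shell and the picture viewer there is one more tool, called after "Emit:" by a JSON object that holds its "name" and its "arguments". apply_moves: Moves the arm, as the interface text tells. Its arguments: {"type":"object","properties":{"plan":{"type":"array","items":{"type":"object","properties":{"translation":{"type":"array","items":{"type":"number"}},"angular":{"type":"array","items":{"type":"number"}},"hand":{"type":"number"}}}}},"required":["plan"]}

```bash
ls; mkdir -p pics; python3 - <<'E'
from bench import ctrl
import cv2
o=ctrl.get_obs()
for k,v in o.items(): print(k,v)
for n in ["scene","top","wrist"]:
    c=ctrl.camera(n); cv2.imwrite(f"pics/{n}0.png",c["img"][:,:,::-1]); print(n,c["K"],c["k1"],c["eye"],c["orientation"])
E
```

```text
pics
time_s 0.0
q [ 9.22704530e-01  1.81552339e-01  1.60800147e+00  1.13159603e-05
  1.35376960e+00 -2.06321083e-01]
dq [ 0.00024937  0.00046817  0.00102479  0.00113337 -0.00013954  0.00055249]
joint_efforts [-1.71003771e-04 -4.44881094e+01 -3.51334262e+01 -3.60197037e-04
  8.89750459e-03 -4.19850480e-06]
eef_pos [0.24549482 0.51936171 0.23038094]
eef_rot [-3.63580341e-04  2.19094667e-01  9.75703222e-01 -7.85316180e-04]
wrist_force [ 0.67039679 -0.74764182 -0.15344215]
torque [ 0.00452266  0.00918485 -0.01501203]
opening 0.998049177332253
scene [[467.45726795   0.         318.53892923]
 [  0.         467.45726795 239.97721828]
 [  0.           0.           1.        ]] -0.1069947217785533 [1.05404981 0.18764064 0.6934203 ] [0.54957401 0.19576384 0.28194391 0.76167746]
top [[457.04183634   0.         316.34001069]
 [  0.         457.04183634 243.39168571]
 [  0.           0.           1.        ]] -0.0066335082547596454 [0.35771352 0.00254945 1.02710207] [ 0.70497701  0.06751089 -0.06677323 -0.70284495]
wrist [[348.79659305   0.         318.47923129]
 [  0.         348.79659305 241.48106523]
 [  0.           0.           1.        ]] -0.01144189506746921 [0.17902184 0.55262773 0.37264489] [ 0.83555525 -0.12539552 -0.07763631  0.52924096]
```

View pics/top0.png

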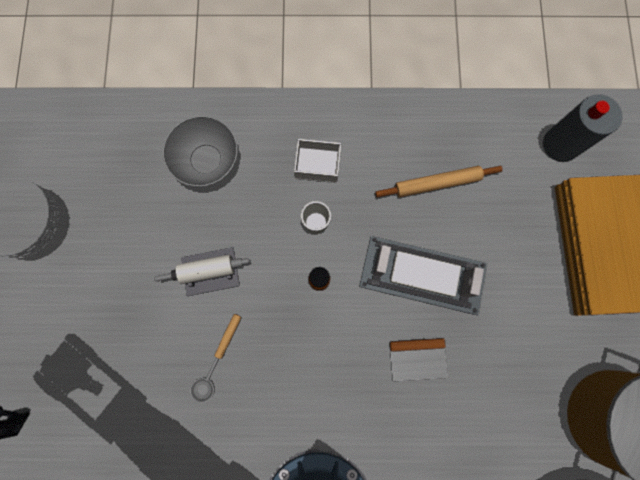

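View pics/scene0.png

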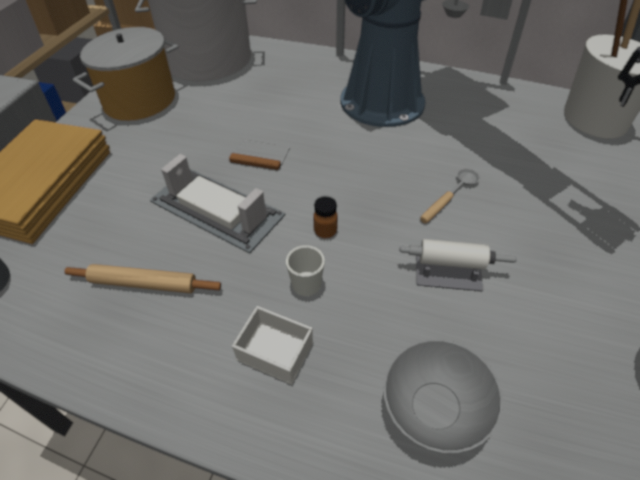

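View pics/wrist0.png

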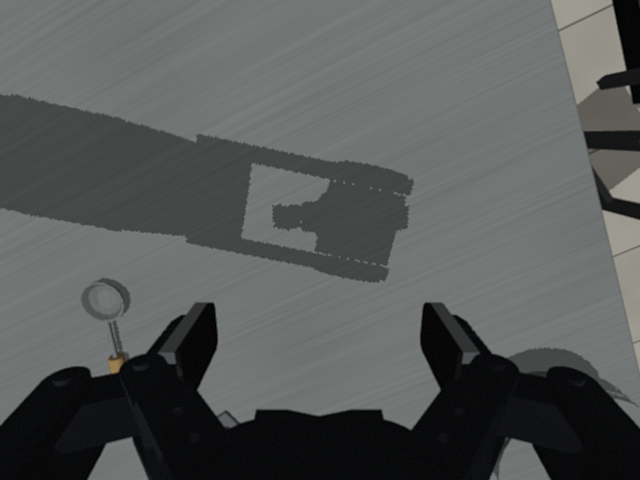

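```bash
cat > h.py <<'E'
import numpy as np, cv2
from scipy.spatial.transform import Rotation as R
from bench import ctrl
def rot(q): return R.from_quat([q[1],q[2],q[3],q[0]])
def project(c,P):
    P=np.atleast_2d(P); p=(P-np.array(c["eye"]))@rot(c["orientation"]).as_matrix()
    s=np.c_[p[:,0]/-p[:,2],-p[:,1]/-p[:,2]]; r2=(s**2).sum(1,keepdims=True)
    s=s*(1+c["k1"]*r2); K=c["K"]; return np.c_[K[0,0]*s[:,0]+K[0,2],K[1,1]*s[:,1]+K[1,2]]
def ray(c,uv):
    K=c["K"]; d=np.array([(uv[0]-K[0,2])/K[0,0],(uv[1]-K[1,2])/K[1,1]]); s=d.copy()
    for _ in range(20): s=d/(1+c["k1"]*(s@s))
    return rot(c["orientation"]).as_matrix()@np.array([s[0],-s[1],-1.])
def atz(c,uv,z):
    d=ray(c,uv); e=np.array(c["eye"]); return e+d*(z-e[2])/d[2]
def crop(img,x0,y0,w,h,name,f):
    cv2.imwrite("pics/"+name,cv2.resize(img[y0:y0+h,x0:x0+w,::-1],None,fx=f,fy=f,interpolation=cv2.INTER_CUBIC))
E
python3 - <<'E'
from h import *
c=ctrl.camera("top")["img"]; crop(c,140,230,130,80,"tr.png",6); crop(c,350,225,150,100,"ts.png",5)
c=ctrl.camera("scene")["img"]; crop(c,390,220,140,80,"sr.png",5.5); crop(c,145,145,150,105,"ss.png",5)
E
```

```text
(no output)
```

View pics/tr.png

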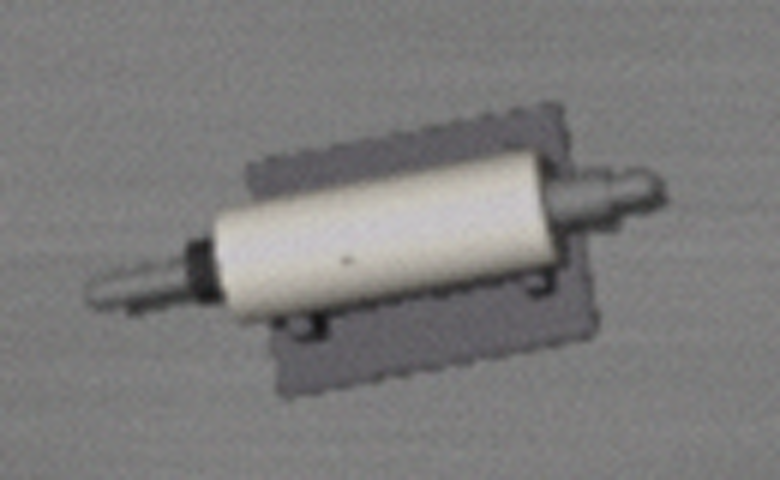

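View pics/ts.png

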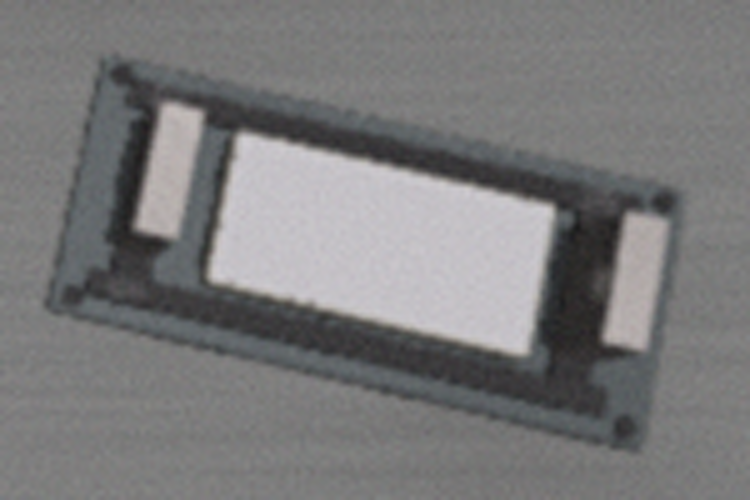

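View pics/sr.png

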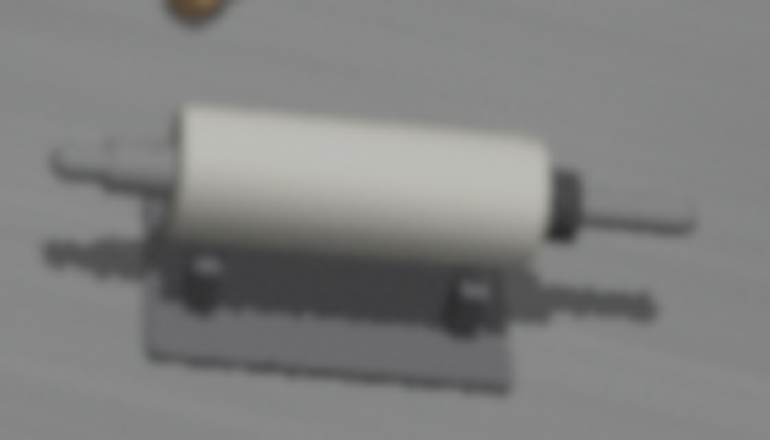

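View pics/ss.png

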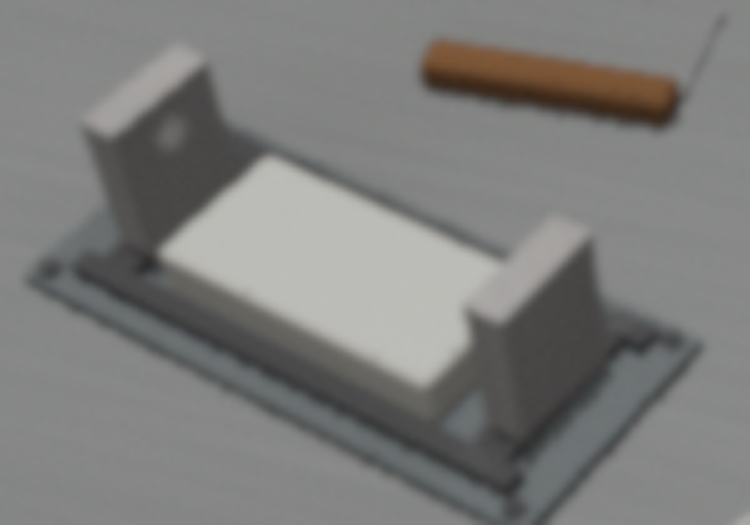

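```bash
cat > fit.py <<'E'
from h import *
from scipy.optimize import least_squares
T=ctrl.camera("top"); S=ctrl.camera("scene")
def px(l,f,ox,oy): return (np.array(l,float)+.5)/f-.5+[ox,oy]
def W(p,pts):
    x,y,a=p[:3]; P=np.array(pts,float); c,s=np.cos(a),np.sin(a)
    return np.c_[x+c*P[:,0]-s*P[:,1], y+s*P[:,0]+c*P[:,1],P[:,2]]
# stand: local x,y ; y axis approx world +y (image left)
bc=[(.06,.135,.008),(.06,-.135,.008),(-.06,-.135,.008),(-.06,.135,.008)]
def plate(s): # s=+1/-1: corners (+x out),( +x in),(-x in),(-x out)
    return [(.028,s*.108,.082),(.028,s*.09,.082),(-.028,s*.09,.082),(-.028,s*.108,.082)]
bed=[(.035,.072,.032),(.035,-.072,.032),(-.035,-.072,.032),(-.035,.072,.032)]
tb=px([(103,58),(683,190),(640,448),(48,308)],5,350,225)
tbed=px([(238,132),(556,207),(530,355),(206,284)],5,350,225)
tpl=px([(162,100),(204,108),(178,240),(135,235)],5,350,225)
tpr=px([(668,215),(623,212),(606,343),(650,350)],5,350,225)
# scene: image lower-left = +x ; left = -y
spr=px([(83,122),(105,138),(208,62),(183,45)],5,145,145)
spl=px([(488,320),(467,308),(560,217),(592,235)],5,145,145)
sbx=px([(28,282),(703,346)],5,145,145); 
sbed=px([(425,388),(160,250),(268,155)],5,145,145)
def res(p,cams):
    sh=np.array([0,p[3],0]); r=[]
    if 'T' in cams:
        r+=[project(T,W(p,bc))-tb, project(T,W(p,bed))-tbed, project(T,W(p,plate(1)+sh))-tpl, project(T,W(p,plate(-1)+sh))-tpr]
    if 'S' in cams:
        r+=[project(S,W(p,plate(-1)+sh))-spr, project(S,W(p,plate(1)+sh))-spl, project(S,W(p,[bc[1],bc[3]]))-sbx, project(S,W(p,bed[:3]))-sbed]
    return np.concatenate(r)
for cams in ['T','S','TS']:
    f=least_squares(lambda p:res(p,cams).ravel(),[.35,-.24,-.2,0],loss='soft_l1')
    print(cams,f.x.round(4)); 
    print(np.round(res(f.x,cams),1).tolist())
# roller
tr=px([(665,190),(85,297),(545,207),(226,265),(190,272)],6,140,230)
sr=px([(50,160),(695,222),(183,174),(548,202),(580,207)],5.5,390,220)
L=[(0,-.098,.045),(0,.112,.045),(0,-.058,.045),(0,.058,.045),(0,.072,.045)]
for cams in ['T','S','TS']:
    def rr(p):
        r=[]
        if 'T' in cams:r.append(project(T,W(p,L))-tr)
        if 'S' in cams:r.append(project(S,W(p,L))-sr)
        return np.concatenate(r)
    f=least_squares(lambda p:rr(p).ravel(),[.35,.25,.2],loss='soft_l1'); print(cams,f.x.round(4)); print(rr(f.x).round(1).tolist())
E
python3 fit.py
```

```text
T [ 0.4838 -0.2362 -0.2279  0.0031]
[[-0.2, -0.8], [1.0, -0.3], [0.8, 0.5], [-0.4, 0.5], [-0.4, -0.7], [0.2, -0.9], [-0.1, 0.6], [-0.3, -0.3], [0.0, 0.6], [-0.0, 0.9], [-0.2, 0.3], [-0.0, -0.7], [0.2, 0.9], [0.7, -0.5], [-0.4, -0.5], [-0.5, 0.1]]
S [ 0.4875 -0.2356 -0.2433  0.0029]
[[-0.3, 0.1], [1.6, 0.0], [0.2, -0.4], [-1.0, 0.1], [2.4, 1.3], [-1.1, -0.1], [-1.1, 0.2], [0.1, 0.0], [-0.8, -1.6], [0.6, -0.7], [0.3, 0.2], [-0.5, 0.4], [0.8, -0.3]]
TS [ 0.4851 -0.2363 -0.2325  0.0032]
[[0.0, -1.5], [1.1, -0.6], [0.7, 0.1], [-0.4, -0.4], [-0.3, -1.3], [0.3, -1.3], [-0.2, 0.2], [-0.3, -1.1], [0.1, -0.2], [0.1, 0.2], [-0.2, -0.5], [-0.1, -1.5], [0.2, 0.5], [0.7, -0.9], [-0.5, -0.9], [-0.7, -0.3], [-0.2, -0.3], [1.8, -0.5], [0.2, -1.0], [-1.2, -0.4], [3.2, -0.0], [-0.3, -1.3], [-0.6, -1.1], [0.6, -1.3], [-0.8, -1.9], [0.9, -2.2], [0.9, -0.9], [-0.3, -0.1], [0.7, -0.9]]
T [0.4892 0.2459 0.1867]
[[-1.2, -0.3], [-0.6, -0.5], [0.6, 0.2], [0.7, 0.3], [0.3, 0.3]]
S [0.4936 0.2464 0.1983]
[[1.0, 0.2], [1.4, -0.5], [-0.8, -0.3], [-2.0, 0.4], [-0.0, 0.2]]
TS [0.4912 0.2464 0.1925]
[[-1.4, -1.4], [-0.7, -1.1], [0.4, -0.8], [0.6, -0.5], [0.1, -0.4], [1.3, -1.1], [1.5, -1.2], [-0.5, -1.5], [-1.9, -0.4], [0.1, -0.6]]
```

```bash
cat > pl.py <<'E'
from h import *
import json
def Rt(psi,phi=0.):
    y=np.array([np.cos(psi),np.sin(psi),0]); z=np.array([0,0,-1.]); x=np.cross(y,z)
    return R.from_matrix(np.c_[x,y,z])*R.from_rotvec([0,phi,0])
def plan(p1,R1,hand,p0=None,R0=None,n=None,show=True):
    o=ctrl.get_obs()
    if p0 is None: p0=np.array(o["eef_pos"])
    if R0 is None: R0=rot(o["eef_rot"])
    p1=np.array(p1); d=(R0.inv()*R1).as_rotvec()
    if n is None: n=int(max(1,np.ceil(np.linalg.norm(p1-p0)/.055),np.ceil(np.degrees(np.linalg.norm(d))/10)))
    rows=[]
    for i in range(n):
        Ri=R0*R.from_rotvec(d*i/n)
        t=Ri.inv().apply((p1-p0)/n)
        rows.append({"translation":np.round(t,4).tolist(),"angular":np.round(d/n,4).tolist(),"hand":hand})
    print(len(rows)); print(json.dumps(rows))
E
python3 - <<'E'
from pl import *
plan([.490,.246,.19],Rt(.19),.085)
E
```

```text
7
[{"translation": [-0.0483, -0.0204, 0.0059], "angular": [-0.0001, 0.0, 0.1341], "hand": 0.085}, {"translation": [-0.0506, -0.0138, 0.0059], "angular": [-0.0001, 0.0, 0.1341], "hand": 0.085}, {"translation": [-0.0519, -0.0069, 0.0059], "angular": [-0.0001, 0.0, 0.1341], "hand": 0.085}, {"translation": [-0.0524, 0.0001, 0.0059], "angular": [-0.0001, 0.0, 0.1341], "hand": 0.085}, {"translation": [-0.0519, 0.0071, 0.0059], "angular": [-0.0001, 0.0, 0.1341], "hand": 0.085}, {"translation": [-0.0505, 0.014, 0.0059], "angular": [-0.0001, 0.0, 0.1341], "hand": 0.085}, {"translation": [-0.0482, 0.0206, 0.0059], "angular": [-0.0001, 0.0, 0.1341], "hand": 0.085}]
```

Emit:
{"name": "apply_moves", "arguments": {"plan": [{"translation": [-0.0483,-0.0204,0.006],"angular": [0,0,0.134],"hand": 0.085},{"translation": [-0.0506,-0.0138,0.006],"angular": [0,0,0.134],"hand": 0.085},{"translation": [-0.0519,-0.0069,0.006],"angular": [0,0,0.134],"hand": 0.085},{"translation": [-0.0524,0,0.006],"angular": [0,0,0.134],"hand": 0.085},{"translation": [-0.0519,0.0071,0.006],"angular": [0,0,0.134],"hand": 0.085},{"translation": [-0.0505,0.014,0.006],"angular": [0,0,0.134],"hand": 0.085},{"translation": [-0.0482,0.0206,0.006],"angular": [0,0,0.134],"hand": 0.085},{"translation": [0,0,0],"angular": [0,0,0],"hand": 0.085}]}}

```text
time_s: 1.35
eef_pos: [0.4921, 0.2433, 0.1888]
eef_rot: [0.0, 0.639, 0.77, -0.0]
wrist_force: [0.1, 0.5, -0.3]
opening: 0.998
```

```bash
python3 - <<'E'
from h import *
o=ctrl.get_obs(); print(o["eef_pos"],rot(o["eef_rot"]).as_matrix().round(4).tolist(),o["wrist_force"])
c=ctrl.camera("wrist"); cv2.imwrite("pics/w1.png",c["img"][:,:,::-1]); print(c["eye"])
L=[(0,-.098,.045),(0,.112,.045),(0,-.058,.045),(0,.058,.045)]
a=.19
print(project(c,[(.49-np.sin(a)*l,.246+np.cos(a)*l,z) for _,l,z in L]))
E
```

```text
[0.49206558 0.24329653 0.18882663] [[-0.1843, 0.9829, -0.0001], [0.9829, 0.1843, -0.0007], [-0.0007, -0.0003, -1.0]] [ 0.12035667  0.48633674 -0.25823684]
[0.47908771 0.31785032 0.33092071]
[[316.68744255 326.68389721]
 [314.90936069  79.74895582]
 [316.40101051 287.16379223]
 [315.43774588 153.53410308]]
```

View pics/w1.png

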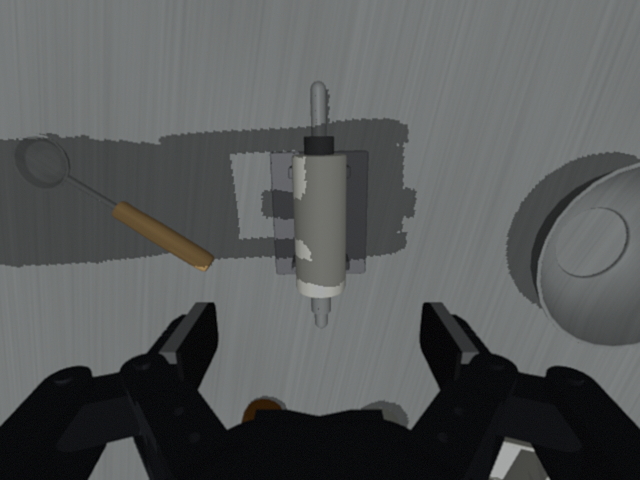

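```bash
python3 - <<'E'
from pl import *
plan([.493,.2455,.025],Rt(.195),.085)
E
```

```text
3
[{"translation": [0.0001, 0.0008, 0.0547], "angular": [-0.0002, -0.0, -0.0022], "hand": 0.085}, {"translation": [0.0001, 0.0008, 0.0547], "angular": [-0.0002, -0.0, -0.0022], "hand": 0.085}, {"translation": [0.0001, 0.0008, 0.0547], "angular": [-0.0002, -0.0, -0.0022], "hand": 0.085}]
```

Emit:
{"name": "apply_moves", "arguments": {"plan": [{"translation": [0.0002,0.0008,0.055],"angular": [0,0,-0.002],"hand": 0.085},{"translation": [0,0.0008,0.055],"angular": [0,0,-0.002],"hand": 0.085},{"translation": [0,0.0008,0.0545],"angular": [0,0,-0.002],"hand": 0.085},{"translation": [0,0,0],"angular": [0,0,0],"hand": 0.085}]}}

```text
time_s: 1.9
eef_pos: [0.4874, 0.2468, 0.0207]
eef_rot: [-0.003, 0.633, 0.774, -0.004]
wrist_force: [-0.7, 0.9, 0.4]
opening: 0.994
```

Emit:
{"name": "apply_moves", "arguments": {"plan": [{"translation": [0,0,0],"angular": [0,0,0],"hand": 0.03},{"translation": [0,0,0],"angular": [0,0,0],"hand": 0.03},{"translation": [0,0,0],"angular": [0,0,0],"hand": 0.03},{"translation": [0,0,0],"angular": [0,0,0],"hand": 0.03}]}}

```text
time_s: 2.4
eef_pos: [0.4926, 0.2473, 0.0276]
eef_rot: [0.0, 0.634, 0.773, 0.0]
wrist_force: [-6.5, -0.1, 10.6]
opening: 0.499
```

Emit:
{"name": "apply_moves", "arguments": {"plan": [{"translation": [0,0,0],"angular": [0,0,0],"hand": 0.03},{"translation": [0,0,-0.02],"angular": [0,0,0],"hand": 0.03},{"translation": [0,0,-0.04],"angular": [0,0,0],"hand": 0.03},{"translation": [0,0,-0.055],"angular": [0,0,0],"hand": 0.03},{"translation": [0,0,-0.05],"angular": [0,0,0],"hand": 0.03},{"translation": [0,0,0],"angular": [0,0,0],"hand": 0.03}]}}

```text
time_s: 3.15
eef_pos: [0.4957, 0.2478, 0.1964]
eef_rot: [0.004, 0.634, 0.773, 0.005]
wrist_force: [1.0, 0.9, -5.5]
opening: 0.492
```

```bash
python3 - <<'E'
from pl import *
o=ctrl.get_obs(); print(o["eef_pos"],o["wrist_force"],o["opening"],o["q"])
c=ctrl.camera("wrist"); cv2.imwrite("pics/w2.png",c["img"][:,:,::-1])
# target above stand: TCP with axis over stand, psi=-.235
plan([.487,-.236,.19],Rt(-.237),.03)
E
```

```text
[0.49574729 0.24779475 0.19638532] [ 1.0441444   0.86649581 -5.51510927] 0.49246372402399574 [2.49291094e-01 1.60393702e-01 1.70395012e+00 8.38772589e-05
 1.26526322e+00 5.20056111e-02]
9
[{"translation": [-0.0525, -0.0113, 0.0002], "angular": [0.0007, -0.0002, 0.0482], "hand": 0.03}, {"translation": [-0.053, -0.0087, 0.0003], "angular": [0.0007, -0.0002, 0.0482], "hand": 0.03}, {"translation": [-0.0533, -0.0062, 0.0003], "angular": [0.0007, -0.0002, 0.0482], "hand": 0.03}, {"translation": [-0.0536, -0.0036, 0.0003], "angular": [0.0007, -0.0002, 0.0482], "hand": 0.03}, {"translation": [-0.0537, -0.001, 0.0003], "angular": [0.0007, -0.0002, 0.0482], "hand": 0.03}, {"translation": [-0.0537, 0.0016, 0.0003], "angular": [0.0007, -0.0002, 0.0482], "hand": 0.03}, {"translation": [-0.0535, 0.0042, 0.0003], "angular": [0.0007, -0.0002, 0.0482], "hand": 0.03}, {"translation": [-0.0533, 0.0068, 0.0003], "angular": [0.0007, -0.0002, 0.0482], "hand": 0.03}, {"translation": [-0.0529, 0.0093, 0.0003], "angular": [0.0007, -0.0002, 0.0482], "hand": 0.03}]
```

View pics/w2.png

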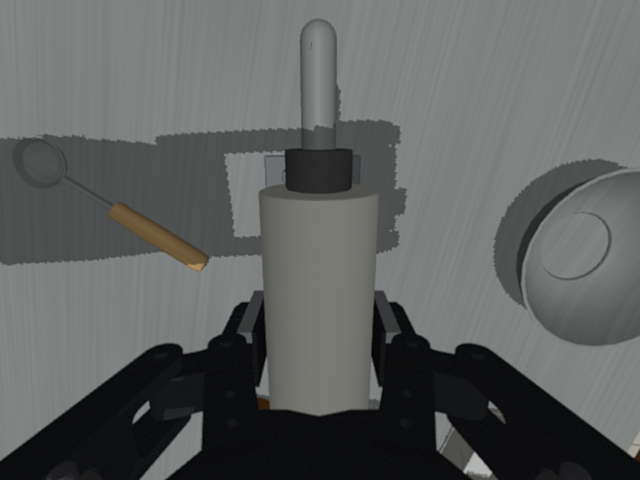

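Emit:
{"name": "apply_moves", "arguments": {"plan": [{"translation": [-0.0525,-0.0113,0.0003],"angular": [0.0007,0,0.048],"hand": 0.03},{"translation": [-0.053,-0.0087,0.0003],"angular": [0.0007,0,0.048],"hand": 0.03},{"translation": [-0.0533,-0.0062,0.0003],"angular": [0.0007,0,0.048],"hand": 0.03},{"translation": [-0.0536,-0.0036,0.0003],"angular": [0,0,0.048],"hand": 0.03},{"translation": [-0.0537,-0.001,0.0003],"angular": [0,0,0.048],"hand": 0.03},{"translation": [-0.0537,0.0016,0.0003],"angular": [0,0,0.048],"hand": 0.03},{"translation": [-0.0535,0.0042,0.0003],"angular": [0,0,0.048],"hand": 0.03},{"translation": [-0.0533,0.0068,0.0003],"angular": [0,0,0.048],"hand": 0.03},{"translation": [-0.053,0.0093,0.0003],"angular": [0,0,0.048],"hand": 0.03},{"translation": [0,0,0],"angular": [0,0,0],"hand": 0.03}]}}

```text
time_s: 4.45
eef_pos: [0.4844, -0.2396, 0.1855]
eef_rot: [-0.001, 0.787, 0.617, -0.002]
wrist_force: [0.5, 1.5, -4.1]
opening: 0.495
```

```bash
python3 - <<'E'
from pl import *
o=ctrl.get_obs(); print(o["eef_pos"],rot(o["eef_rot"]).as_matrix().round(4).tolist(),o["wrist_force"])
for n in ["wrist","top","scene"]:
    c=ctrl.camera(n); cv2.imwrite(f"pics/{n}3.png",c["img"][:,:,::-1])
    if n=="wrist":
        o=ctrl.get_obs(); Rw=rot(o["eef_rot"]); print("cam in tool",Rw.inv().apply(np.array(c["eye"])-o["eef_pos"]),(Rw.inv()*rot(c["orientation"])).as_matrix().round(4).tolist())
    else: crop(c["img"],*((330,200,190,140) if n=="top" else (120,60,220,190)),f"{n}3c.png",4 if n=="top" else 3)
print(ctrl.get_obs()["eef_pos"])
E
```

```text
[ 0.48441332 -0.23960291  0.18547306] [[0.2378, 0.9713, -0.0043], [0.9713, -0.2378, 0.0004], [-0.0006, -0.0042, -1.0]] [ 0.45019597  1.45923421 -4.13015084]
cam in tool [ 0.07389259  0.00099328 -0.14223792] [[-0.0022, 0.9555, 0.295], [1.0, 0.0023, 0.0002], [-0.0005, 0.295, -0.9555]]
[ 0.4848559  -0.2353246   0.18565663]
```

View pics/wrist3.png

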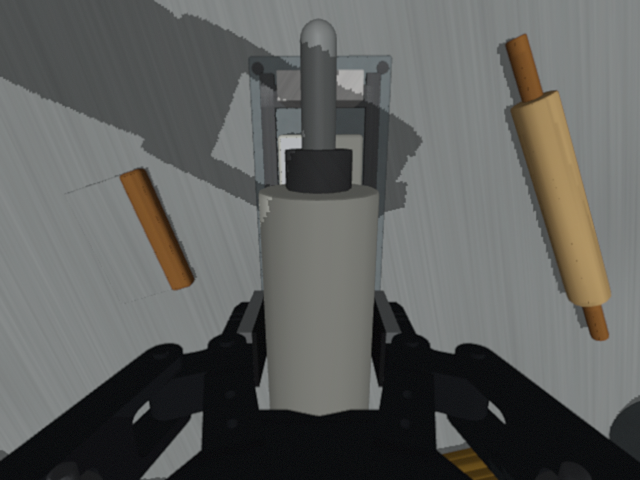

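View pics/top3c.png

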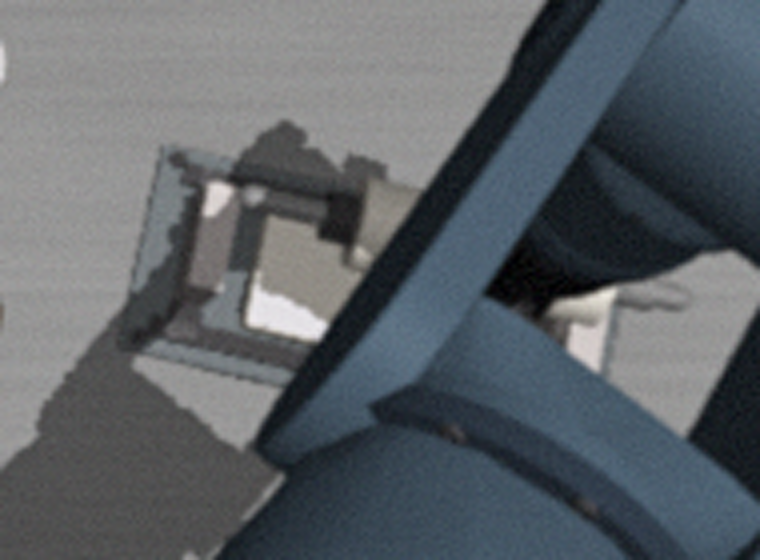

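View pics/scene3c.png

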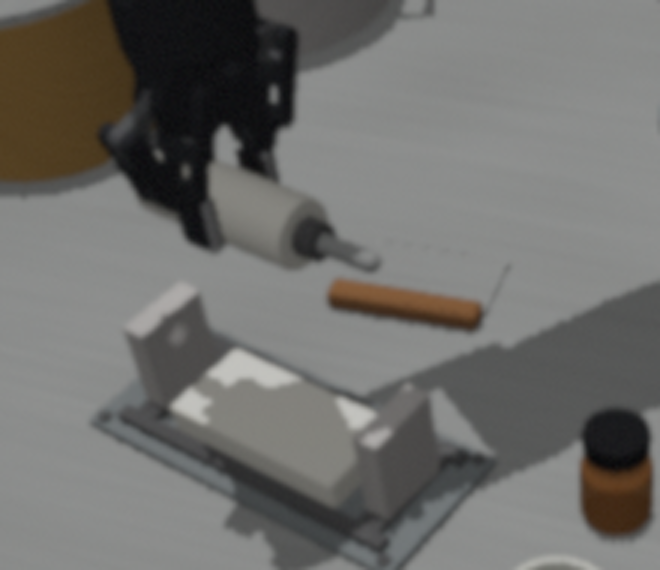

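```bash
python3 - <<'E'
from pl import *
c=ctrl.camera("wrist");c=ctrl.camera("wrist"); o=ctrl.get_obs();print(o["eef_pos"],o["eef_rot"],c["eye"],c["orientation"])
import pickle; pickle.dump(c,open("w4.pkl","wb")); crop(c["img"],230,0,180,200,"w4c.png",4)
Rw=rot(o["eef_rot"]); print("cam in tool",Rw.inv().apply(np.array(c["eye"])-o["eef_pos"]))
E
```

```text
[ 0.48544813 -0.23494915  0.18634891] [-0.0015245   0.78462579  0.61996698 -0.00099669] [ 0.50374849 -0.16156296  0.32820591] [ 0.98224282 -0.14677867  0.01962554 -0.11519503]
cam in tool [ 0.07567526  0.00031684 -0.1418344 ]
```

View pics/w4c.png

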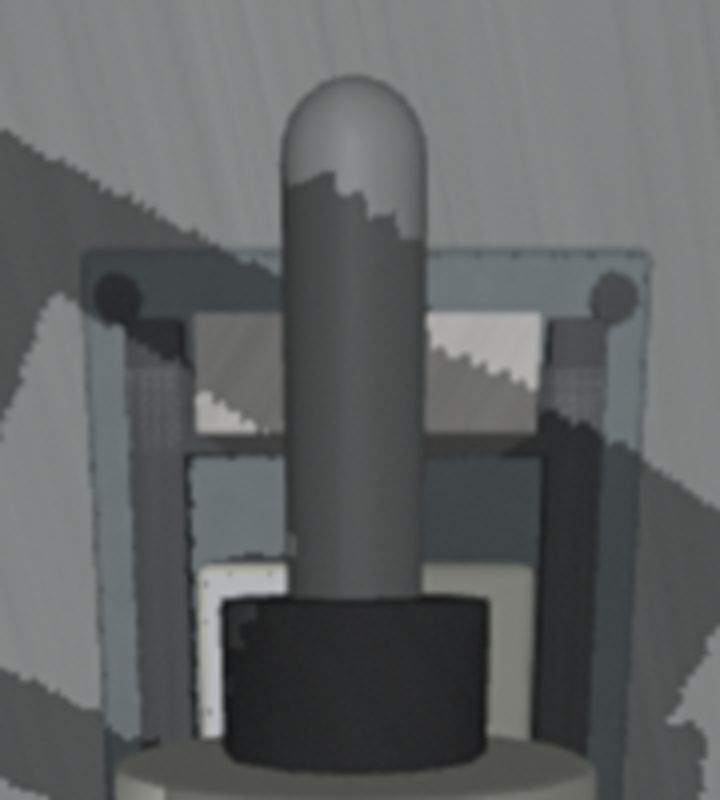

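```bash
cat > fw.py <<'E'
from pl import *
from scipy.optimize import least_squares
import pickle
c=pickle.load(open("w4.pkl","rb"))
px=lambda l:(np.array(l,float)+.5)/4-.5+[230,0]
tcp=np.array([0.48544813,-0.23494915,0.18634891]); Rt0=rot([-0.0015245,0.78462579,0.61996698,-0.00099669])
# stand
P=[(-.06,.135,.008),(.06,.135,.008),(-.028,.108,.082),(.028,.108,.082),(-.028,.09,.082),(.028,.09,.082),(-.035,.072,.032),(.035,.072,.032)]
sh=np.array([0,0,1,1,1,1,0,0.])
U=px([(80,250),(652,252),(193,311),(541,311),(195,433),(541,433),(198,563),(536,563)])
def Wd(p):
    Q=np.array(P); y=Q[:,1]+sh*p[3]; ca,sa=np.cos(p[2]),np.sin(p[2])
    return np.c_[p[0]+ca*Q[:,0]-sa*y,p[1]+sa*Q[:,0]+ca*y,Q[:,2]]
f=least_squares(lambda p:(project(c,Wd(p))-U).ravel(),[.485,-.236,-.23,0.],loss='soft_l1',f_scale=.5)
print("stand",f.x.round(4)); print((project(c,Wd(f.x))-U).round(1).tolist())
# roller in tool frame: a=(dx,dy,dz,pitch,yaw)
t=np.linspace(0,2*np.pi,181)
def pts(a,l): # l: (y,r)
    ax=R.from_rotvec([0,a[3],0])*R.from_rotvec([0,0,a[4]])
    loc=np.concatenate([np.c_[np.full(181,y),r*np.cos(t),r*np.sin(t)] for y,r in l])
    return project(c,tcp+Rt0.apply(np.array(a[:3])+ax.apply(loc)))
ball=[(.106+.006*np.sin(b),.006*np.cos(b)) for b in np.linspace(0,1.57,20)]
def edges(pl,row):
    s=pl[np.abs(pl[:,1]-row)<3]; return s
def res(a):
    b=pts(a,ball); r=[b[:,1].min()-px([(0,74)])[0,1]]
    cyl=pts(a,[(y,.006) for y in np.linspace(.074,.106,33)])
    def lr(cy,row,h=1.5):
        m=np.abs(cy[:,1]-row)<h; return cy[m,0].min(),cy[m,0].max()
    for cy,row,l,rr in [(cyl,170,283,427),(cyl,590,290,420),(pts(a,[(y,.012) for y in np.linspace(.060,.072,25)]),660,222,490)]:
        q=px([(l,row),(rr,row)]); L,Rr=lr(cy,q[0,1]); r+=[L-q[0,0],Rr-q[1,0]]
    s=pts(a,[(.072,.012)]); r.append(s[:,1].min()-px([(0,597)])[0,1])
    e=pts(a,[(.058,.022)]); r.append(e[:,1].min()-px([(0,735)])[0,1])
    bb=pts(a,[(y,.022) for y in np.linspace(-.02,.058,200)])
    for row,l,rr in [(200,260,378.),(330,265.5,373)]:
        L,Rr=lr(bb,row); r+=[L-l,Rr-rr]
    return np.array(r)
g=least_squares(res,[0,0,-.02,0,0],diff_step=1e-3,x_scale=[.01,.01,.01,.1,.1])
print("roller",g.x.round(4),res(g.x).round(1))
print("height of axis",(tcp+Rt0.apply(g.x[:3])).round(4))
E
python3 fw.py
```

```text
stand [ 0.4866 -0.2364 -0.2351  0.0042]
[[-0.5, -0.3], [0.8, -0.7], [0.3, 0.4], [-0.1, 0.4], [0.7, -0.5], [-1.2, -0.5], [-0.9, 0.5], [0.3, 0.6]]Traceback (most recent call last):
  File "fw.py", line 38, in <module>
    g=least_squares(res,[0,0,-.02,0,0],diff_step=1e-3,x_scale=[.01,.01,.01,.1,.1])
    return func(*args, **kwargs)
    vector_fun = VectorFunction(
        fun_wrapped,
    ...<6 lines>...
        workers=workers
    )
    self._update_fun()
    ~~~~~~~~~~~~~~~~^^
    self.f = self.fun_wrapped(xp_copy(self.x))
             ~~~~~~~~~~~~~~~~^^^^^^^^^^^^^^^^^
    return np.atleast_1d(self.fun(x))
                         ~~~~~~~~^^^
    return self.f(x, *self.args, **self.kwargs)
           ~~~~~~^^^^^^^^^^^^^^^^^^^^^^^^^^^^^^
  File "fw.py", line 31, in res
    q=px([(l,row),(rr,row)]); L,Rr=lr(cy,q[0,1]); r+=[L-q[0,0],Rr-q[1,0]]
                                   ~~^^^^^^^^^^^
  File "fw.py", line 29, in lr
    m=np.abs(cy[:,1]-row)<h; return cy[m,0].min(),cy[m,0].max()
                                    ~~~~~~~~~~~^^
    return umr_minimum(a, axis, None, out, keepdims, initial, where)
ValueError: zero-size array to reduction operation minimum which has no identity
```

```bash
sed -i 's/np.linspace(.074,.106,33)/np.linspace(.05,.15,120)/; s/np.linspace(.060,.072,25)/np.linspace(.03,.1,90)/; s/np.linspace(-.02,.058,200)/np.linspace(-.08,.1,300)/' fw.py; python3 fw.py
```

```text
stand [ 0.4866 -0.2364 -0.2351  0.0042]
[[-0.5, -0.3], [0.8, -0.7], [0.3, 0.4], [-0.1, 0.4], [0.7, -0.5], [-1.2, -0.5], [-0.9, 0.5], [0.3, 0.6]]
roller [-0.0012  0.0004 -0.0153 -0.0096 -0.0027] [ 1.9 -0.5  0.3 -0.5  1.  -0.2  0.3 -0.7 -1.8 -2.   1.6 -0.5  0.5]
height of axis [ 0.4856 -0.2362  0.2017]
```

```bash
cat > st.py <<'E'
from pl import *
SX,SY,SA,SH=.4866,-.2364,-.2351,.0042
OFF=np.array([-.001,.0004,-.0165])
def sw(l): # stand local (x,y rel cup-line centre, z)
    c,s=np.cos(SA),np.sin(SA); y=l[1]+SH
    return np.array([SX+c*l[0]-s*y,SY+s*l[0]+c*y,l[2]])
def tcp_for_tip(ytip,ztip,phi,L=.112,xt=0.):
    """tip of plunger (L from roller origin) at stand-local; phi>0 = sprung end down"""
    r=Rt(SA,-phi); return sw((xt,ytip,ztip))-r.apply([L,0,0])-r.apply(OFF), r
def where(L=.112):
    o=ctrl.get_obs(); r=rot(o["eef_rot"]); C=np.array(o["eef_pos"])+r.apply(OFF); ax=r.apply([1,0,0])
    c,s=np.cos(SA),np.sin(SA); M=np.array([[c,s,0],[-s,c,0],[0,0,1]])
    f=lambda p:(M@(p-[SX,SY,0])-[0,SH,0]).round(4)
    fr=(M@np.array(o["wrist_force"])).round(2)
    print("ctr",f(C),"tip",f(C+L*ax),"fix",f(C-.098*ax),"axis",(M@ax).round(3),"F_stand",fr,"t",o["time_s"])
E
python3 - <<'E'
from st import *
where()
p,r=tcp_for_tip(.080,.110,.26); print(p)
plan(p,r,.03,n=4)
E
```

```text
ctr [-0.001  -0.0041  0.2028] tip [-0.0012  0.1079  0.2029] fix [-0.0008 -0.1021  0.2028] axis [-0.002  1.     0.   ] F_stand [-0.14  0.59 -3.93] t 4.7
[ 0.47984915 -0.26286664  0.12259051]
4
[{"translation": [-0.0071, 0.0003, 0.0159], "angular": [-0.0008, -0.0651, 0.0005], "hand": 0.03}, {"translation": [-0.0061, 0.0003, 0.0164], "angular": [-0.0008, -0.0651, 0.0005], "hand": 0.03}, {"translation": [-0.005, 0.0003, 0.0167], "angular": [-0.0008, -0.0651, 0.0005], "hand": 0.03}, {"translation": [-0.0039, 0.0003, 0.017], "angular": [-0.0008, -0.0651, 0.0005], "hand": 0.03}]
```

Emit:
{"name": "apply_moves", "arguments": {"plan": [{"translation": [-0.0071,0.0003,0.0159],"angular": [-0.0008,-0.065,0.0005],"hand": 0.03},{"translation": [-0.0061,0.0003,0.0164],"angular": [-0.0008,-0.065,0.0005],"hand": 0.03},{"translation": [-0.005,0.0003,0.0167],"angular": [-0.0008,-0.065,0.0005],"hand": 0.03},{"translation": [-0.0039,0.0003,0.017],"angular": [-0.0008,-0.065,0.0005],"hand": 0.03},{"translation": [0,0,0],"angular": [0,0,0],"hand": 0.03},{"translation": [0,0,0],"angular": [0,0,0],"hand": 0.03}]}}

```text
time_s: 5.45
eef_pos: [0.4809, -0.2639, 0.1242]
eef_rot: [0.081, 0.779, 0.614, -0.101]
wrist_force: [0.4, -0.5, -3.6]
opening: 0.491
```

```bash
python3 - <<'E'
from st import *
where()
c=ctrl.camera("wrist"); cv2.imwrite("pics/w5.png",c["img"][:,:,::-1])
c=ctrl.camera("scene"); crop(c["img"],120,80,200,180,"s5.png",4)
where()
p,r=tcp_for_tip(.082,.065,.26); print(p)
plan(p,r,.03,n=4)
E
```

```text
ctr [ 0.0013 -0.029   0.1404] tip [0.0013 0.0792 0.1116] fix [ 0.0012 -0.1238  0.1655] axis [ 0.001  0.966 -0.257] F_stand [ 0.49 -0.38 -3.62] t 5.45
ctr [ 0.0016 -0.0298  0.1409] tip [0.0018 0.0784 0.112 ] fix [ 0.0014 -0.1245  0.1661] axis [ 0.002  0.966 -0.258] F_stand [ 0.24  0.27 -3.68] t 5.55
[ 0.48031503 -0.26092166  0.07759051]
4
[{"translation": [0.0039, -0.0004, 0.0111], "angular": [0.0007, 0.0001, -0.0005], "hand": 0.03}, {"translation": [0.0039, -0.0004, 0.0111], "angular": [0.0007, 0.0001, -0.0005], "hand": 0.03}, {"translation": [0.0039, -0.0004, 0.0111], "angular": [0.0007, 0.0001, -0.0005], "hand": 0.03}, {"translation": [0.0039, -0.0004, 0.0111], "angular": [0.0007, 0.0001, -0.0005], "hand": 0.03}]
```

View pics/w5.png

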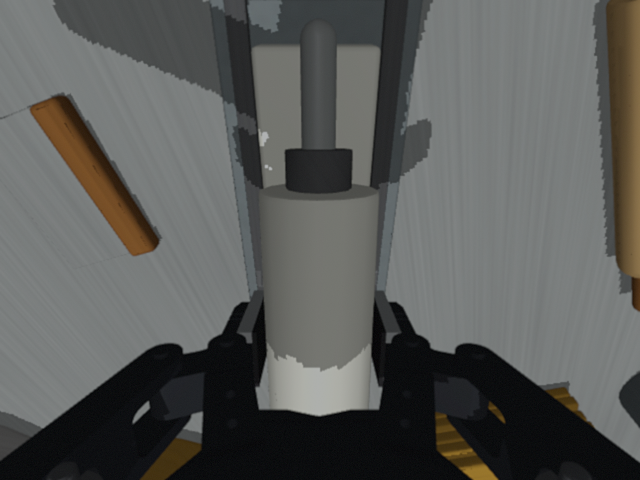

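View pics/s5.png

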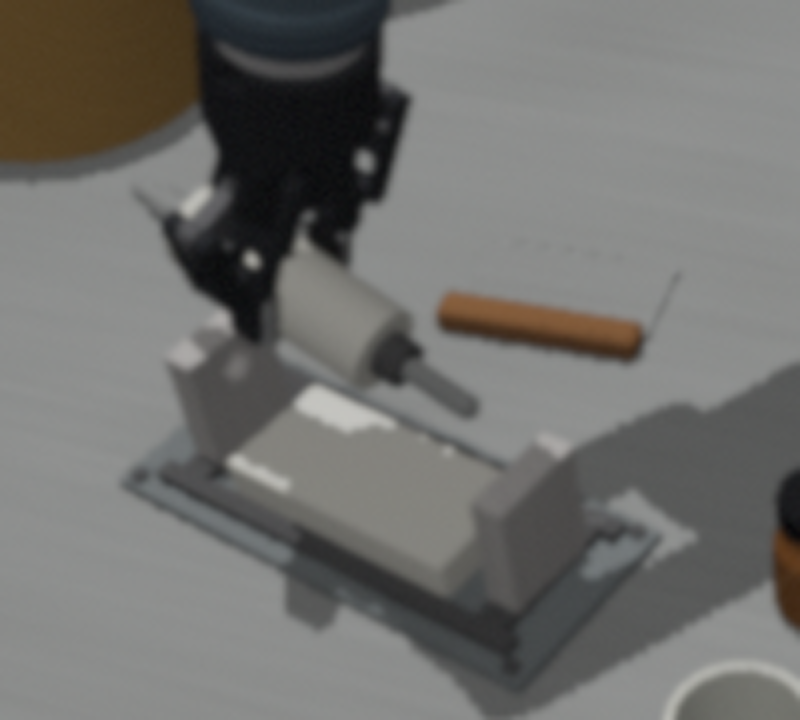

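Emit:
{"name": "apply_moves", "arguments": {"plan": [{"translation": [0.0036,-0.0004,0.0111],"angular": [0.0007,0,-0.0005],"hand": 0.03},{"translation": [0.0036,-0.0004,0.0111],"angular": [0.0007,0,-0.0005],"hand": 0.03},{"translation": [0.0036,-0.0004,0.0111],"angular": [0.0007,0,-0.0005],"hand": 0.03},{"translation": [0.0036,-0.0004,0.0111],"angular": [0.0007,0,-0.0005],"hand": 0.03},{"translation": [0,0,0],"angular": [0,0,0],"hand": 0.03},{"translation": [0,0,0],"angular": [0,0,0],"hand": 0.03}]}}

```text
time_s: 6.3
eef_pos: [0.4796, -0.262, 0.077]
eef_rot: [0.08, 0.778, 0.614, -0.103]
wrist_force: [1.0, -0.2, -3.3]
opening: 0.494
```

```bash
python3 - <<'E'
from st import *
where()
c=ctrl.camera("wrist"); cv2.imwrite("pics/w6.png",c["img"][:,:,::-1])
print("wrist pred plate",project(c,[sw((-.028,.09,.082)),sw((.028,.09,.082)),sw((-.035,.072-SH,.032)),sw((.035,.072-SH,.032))]).round(1).tolist())
c=ctrl.camera("scene"); crop(c["img"],150,100,160,140,"s6.png",5)
o=ctrl.get_obs(); r=rot(o["eef_rot"]); C=np.array(o["eef_pos"])+r.apply(OFF)
print("scene pred: tip,sleeve ctr",((project(c,[C+r.apply([.112,0,0]),C+r.apply([.072,0,0])])-[150,100]+.5)*5).round(1).tolist())
print("plate top",((project(c,[sw((.028,.09,.082)),sw((-.028,.09,.082)),sw((-.028,.108,.082)),sw((.028,.108,.082))])-[150,100]+.5)*5).round(1).tolist())
where()
E
```

```text
ctr [-0.0005 -0.0274  0.0932] tip [-0.0005  0.0808  0.0643] fix [-0.0004 -0.1221  0.1185] axis [-0.     0.966 -0.258] F_stand [ 1.01  0.04 -3.29] t 6.3
wrist pred plate [[213.0, -22.8], [427.7, -22.9], [235.8, 57.2], [404.1, 57.1]]
scene pred: tip,sleeve ctr [[474.1, 508.6], [391.6, 452.6]]
plate top [[440.7, 531.3], [532.6, 441.1], [570.6, 458.1], [479.3, 549.7]]
ctr [-0.0002 -0.0275  0.0937] tip [-0.0002  0.0807  0.0648] fix [-0.0002 -0.1222  0.119 ] axis [ 0.     0.966 -0.258] F_stand [-0.34  0.51 -3.74] t 6.4
```

View pics/w6.png

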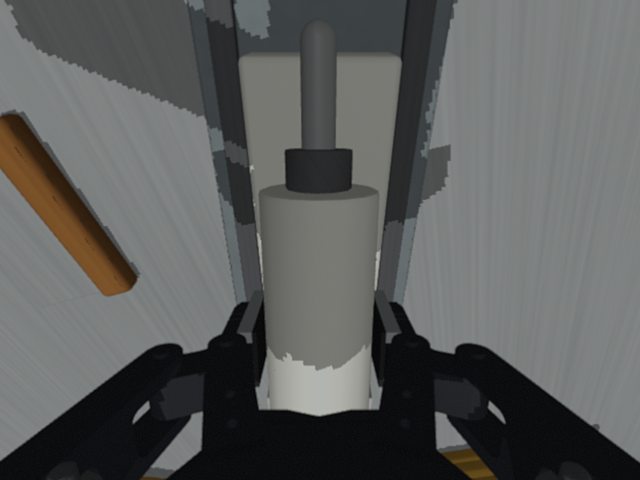

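View pics/s6.png

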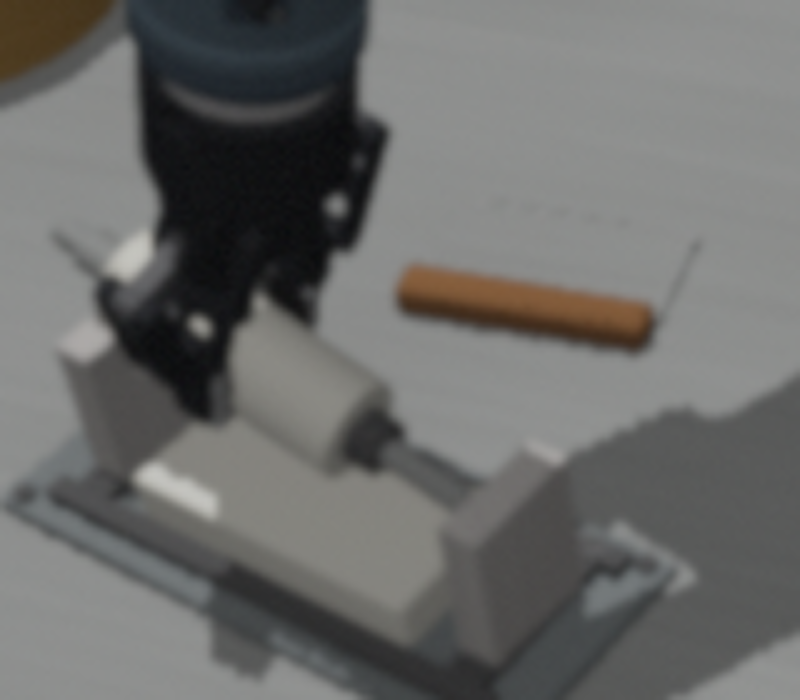

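Emit:
{"name": "apply_moves", "arguments": {"plan": [{"translation": [0.0039,0,-0.001],"angular": [0,0,0],"hand": 0.03},{"translation": [0.0039,0,-0.001],"angular": [0,0,0],"hand": 0.03},{"translation": [0.0029,0,-0.0008],"angular": [0,0,0],"hand": 0.03},{"translation": [0,0,0],"angular": [0,0,0],"hand": 0.03}]}}

```text
time_s: 6.9
eef_pos: [0.4821, -0.2508, 0.0769]
eef_rot: [0.08, 0.778, 0.614, -0.103]
wrist_force: [0.2, -0.4, -3.7]
opening: 0.497
```

```bash
python3 -c "
from st import *
where()"
```

```text
ctr [-0.0006 -0.0159  0.0931] tip [-0.0007  0.0923  0.0642] fix [-0.0006 -0.1106  0.1184] axis [-0.001  0.966 -0.258] F_stand [ 0.32 -0.33 -3.69] t 6.9
```

Emit:
{"name": "apply_moves", "arguments": {"plan": [{"translation": [0.0019,0,-0.0005],"angular": [0,0,0],"hand": 0.03},{"translation": [0.0019,0,-0.0005],"angular": [0,0,0],"hand": 0.03},{"translation": [0,0,0],"angular": [0,0,0],"hand": 0.03}]}}

```text
time_s: 7.28
eef_pos: [0.4829, -0.2471, 0.0768]
eef_rot: [0.08, 0.778, 0.614, -0.103]
wrist_force: [0.3, -0.2, -4.7]
opening: 0.496
```

Emit:
{"name": "apply_moves", "arguments": {"plan": [{"translation": [0.0019,0,-0.0005],"angular": [0,0,0],"hand": 0.03},{"translation": [0.0019,0,-0.0005],"angular": [0,0,0],"hand": 0.03},{"translation": [0,0,0],"angular": [0,0,0],"hand": 0.03}]}}

```text
time_s: 7.65
eef_pos: [0.4838, -0.2433, 0.0768]
eef_rot: [0.08, 0.778, 0.614, -0.103]
wrist_force: [0.8, -0.3, -5.0]
opening: 0.497
```

```bash
python3 -c "
from st import *
where()
c=ctrl.camera('wrist'); cv2.imwrite('pics/w7.png',c['img'][:,:,::-1])"
```

```text
ctr [-0.0007 -0.0083  0.093 ] tip [-0.0007  0.0999  0.0641] fix [-0.0007 -0.103   0.1182] axis [-0.     0.966 -0.258] F_stand [ 0.8  -0.09 -5.  ] t 7.65
```

View pics/w7.png

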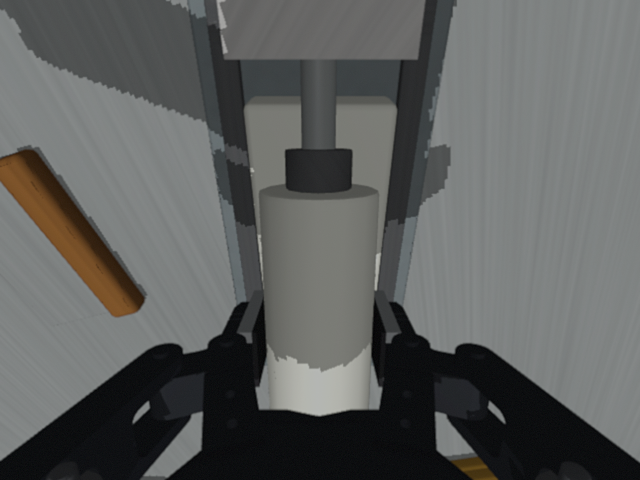

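Emit:
{"name": "apply_moves", "arguments": {"plan": [{"translation": [0.0019,0.0004,-0.0001],"angular": [0,0,0],"hand": 0.03},{"translation": [0.0019,0.0004,-0.0001],"angular": [0,0,0],"hand": 0.03},{"translation": [0,0,0],"angular": [0,0,0],"hand": 0.03}]}}

```text
time_s: 8.07
eef_pos: [0.4851, -0.24, 0.0759]
eef_rot: [0.08, 0.778, 0.614, -0.103]
wrist_force: [-2.3, -1.7, -4.3]
opening: 0.495
```

Emit:
{"name": "apply_moves", "arguments": {"plan": [{"translation": [0.0019,0,-0.0005],"angular": [0,0,0],"hand": 0.03},{"translation": [0.0019,0,-0.0005],"angular": [0,0,0],"hand": 0.03},{"translation": [0,0,0],"angular": [0,0,0],"hand": 0.03}]}}

```text
time_s: 8.45
eef_pos: [0.4861, -0.2361, 0.0759]
eef_rot: [0.08, 0.778, 0.614, -0.103]
wrist_force: [-3.8, -3.6, -4.7]
opening: 0.491
```

```bash
python3 -c "
from st import *
where()"
```

```text
ctr [-0.0002 -0.0008  0.0921] tip [-0.0002  0.1074  0.0632] fix [-1.000e-04 -9.550e-02  1.174e-01] axis [-0.001  0.966 -0.258] F_stand [-2.88 -4.36 -4.66] t 8.45
```

```bash
python3 - <<'E'
from st import *
p,r=tcp_for_tip(.0996,.064,.22,L=.112-.018,xt=-.001)
plan(p,r,.03,n=5)
for ph,d in[(.22,.018),(.17,.0215)]:
    print((.0996-np.cos(ph)*(.21-d)),.064+np.sin(ph)*(.21-d))
E
```

```text
5
[{"translation": [0.0022, -0.0002, 0.001], "angular": [-0.0005, 0.0082, 0.0001], "hand": 0.03}, {"translation": [0.0022, -0.0002, 0.001], "angular": [-0.0005, 0.0082, 0.0001], "hand": 0.03}, {"translation": [0.0022, -0.0002, 0.001], "angular": [-0.0005, 0.0082, 0.0001], "hand": 0.03}, {"translation": [0.0022, -0.0002, 0.0011], "angular": [-0.0005, 0.0082, 0.0001], "hand": 0.03}, {"translation": [0.0022, -0.0002, 0.0011], "angular": [-0.0005, 0.0082, 0.0001], "hand": 0.03}]
-0.08777231027147628 0.10590008763152692
-0.08618272856245221 0.09589087279912875
```

Emit:
{"name": "apply_moves", "arguments": {"plan": [{"translation": [0.0022,-0.0002,0.001],"angular": [0,0.008,0],"hand": 0.03},{"translation": [0.0022,-0.0002,0.001],"angular": [0,0.008,0],"hand": 0.03},{"translation": [0.0022,-0.0002,0.001],"angular": [0,0.008,0],"hand": 0.03},{"translation": [0.0022,-0.0002,0.001],"angular": [0,0.008,0],"hand": 0.03},{"translation": [0.0022,-0.0002,0.001],"angular": [0,0.008,0],"hand": 0.03},{"translation": [0,0,0],"angular": [0,0,0],"hand": 0.03}]}}

```text
time_s: 9.2
eef_pos: [0.4879, -0.2277, 0.069]
eef_rot: [0.068, 0.78, 0.615, -0.087]
wrist_force: [-3.3, -6.4, -3.4]
opening: 0.496
```

```bash
python3 - <<'E'
from st import *
where(.112-.018)
c=ctrl.camera('wrist'); cv2.imwrite('pics/w8.png',c['img'][:,:,::-1])
p,r=tcp_for_tip(.0996,.064,.17,L=.112-.0215,xt=-.001)
plan(p,r,.03,n=4)
E
```

```text
ctr [-0.0004  0.0072  0.0853] tip [-0.0004  0.0989  0.0646] fix [-0.0004 -0.0884  0.1069] axis [ 0.     0.975 -0.22 ] F_stand [-1.71 -6.99 -3.44] t 9.2
4
[{"translation": [0.0013, -0.0001, 0.0013], "angular": [-0.0002, 0.013, -0.0], "hand": 0.03}, {"translation": [0.0013, -0.0001, 0.0013], "angular": [-0.0002, 0.013, -0.0], "hand": 0.03}, {"translation": [0.0013, -0.0001, 0.0013], "angular": [-0.0002, 0.013, -0.0], "hand": 0.03}, {"translation": [0.0013, -0.0001, 0.0013], "angular": [-0.0002, 0.013, -0.0], "hand": 0.03}]
```

View pics/w8.png

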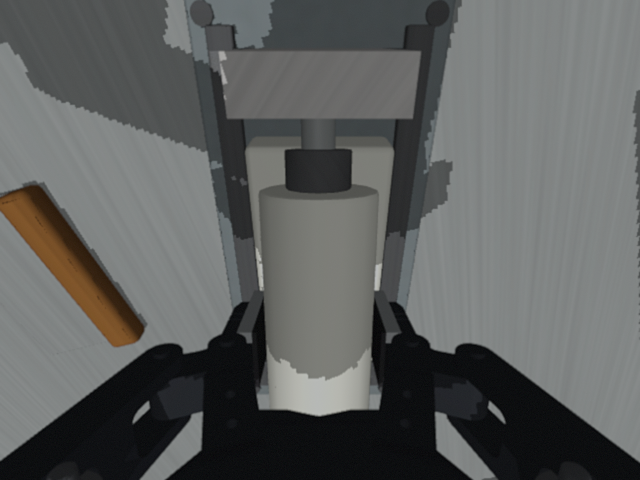

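Emit:
{"name": "apply_moves", "arguments": {"plan": [{"translation": [0.0013,0,0.0013],"angular": [0,0.013,0],"hand": 0.03},{"translation": [0.0013,0,0.0013],"angular": [0,0.013,0],"hand": 0.03},{"translation": [0.0013,0,0.0013],"angular": [0,0.013,0],"hand": 0.03},{"translation": [0.0013,0,0.0013],"angular": [0,0.013,0],"hand": 0.03},{"translation": [0,0,0],"angular": [0,0,0],"hand": 0.03}]}}

```text
time_s: 9.88
eef_pos: [0.4888, -0.2242, 0.063]
eef_rot: [0.053, 0.782, 0.617, -0.067]
wrist_force: [-3.7, -8.0, -3.5]
opening: 0.498
```

```bash
python3 - <<'E'
from st import *
where(.112-.0215)
p,r=tcp_for_tip(.0996,.064,.12,L=.112-.0222,xt=-.001)
plan(p,r,.03,n=4)
E
```

```text
ctr [-0.0003  0.01    0.0794] tip [-0.0003  0.0992  0.064 ] fix [-0.0003 -0.0866  0.096 ] axis [ 0.     0.985 -0.17 ] F_stand [-1.78 -8.63 -3.51] t 9.875
4
[{"translation": [0.0005, -0.0002, 0.0011], "angular": [-0.0002, 0.0126, -0.0001], "hand": 0.03}, {"translation": [0.0005, -0.0002, 0.0011], "angular": [-0.0002, 0.0126, -0.0001], "hand": 0.03}, {"translation": [0.0005, -0.0002, 0.0011], "angular": [-0.0002, 0.0126, -0.0001], "hand": 0.03}, {"translation": [0.0005, -0.0002, 0.0011], "angular": [-0.0002, 0.0126, -0.0001], "hand": 0.03}]
```

Emit:
{"name": "apply_moves", "arguments": {"plan": [{"translation": [0.0005,-0.0001,0.0011],"angular": [0,0.0126,0],"hand": 0.03},{"translation": [0.0005,-0.0001,0.0011],"angular": [0,0.0126,0],"hand": 0.03},{"translation": [0.0005,-0.0001,0.001],"angular": [0,0.0126,0],"hand": 0.03},{"translation": [0,0,0],"angular": [0,0,0],"hand": 0.03}]}}

```text
time_s: 10.38
eef_pos: [0.4889, -0.2234, 0.0597]
eef_rot: [0.041, 0.784, 0.618, -0.052]
wrist_force: [-3.7, -6.7, -4.3]
opening: 0.499
```

```bash
python3 - <<'E'
from st import *
where(.112-.0222)
c=ctrl.camera('scene'); crop(c["img"],150,120,130,110,"s9.png",6)
c=ctrl.camera('top'); crop(c["img"],380,220,130,110,"t9.png",6)
E
```

```text
ctr [-0.0004  0.0101  0.0761] tip [-0.0004  0.0991  0.0642] fix [-0.0005 -0.087   0.0891] axis [ 0.     0.991 -0.133] F_stand [-2.01 -7.4  -4.27] t 10.375
```

View pics/s9.png

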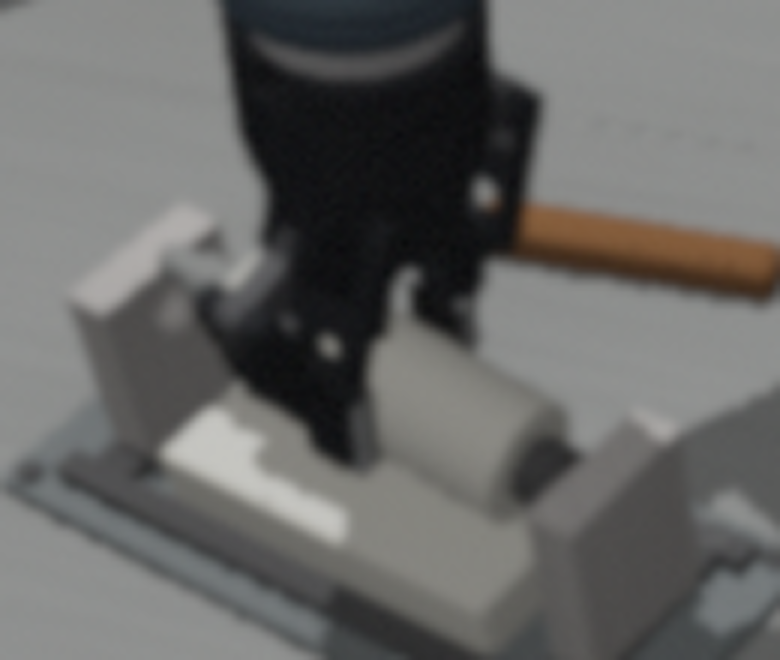

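View pics/t9.png

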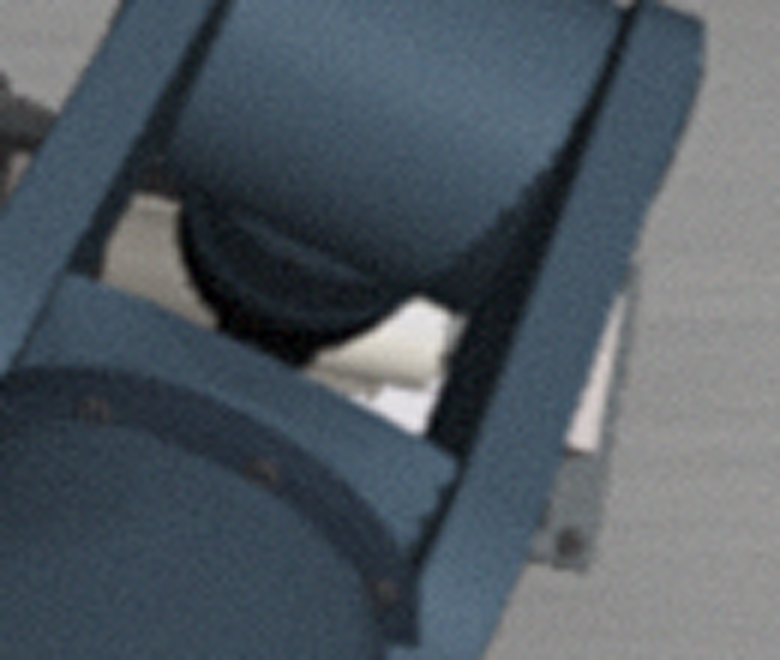

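```bash
python3 - <<'E'
from st import *
c=ctrl.camera('scene')
o=ctrl.get_obs(); r=rot(o["eef_rot"]); C=np.array(o["eef_pos"])+r.apply(OFF)
f=lambda P:((project(c,P)-[150,120]+.5)*6).round(0).tolist()
print("fix tip, shoulder start, barrel+end",f([C+r.apply([-.098,0,0]),C+r.apply([-.08,0,0]),C+r.apply([.058,0,0]),C+r.apply([.072,0,0])]))
print("plate -y top",f([sw((.028,-.09,.082)),sw((-.028,-.09,.082)),sw((-.028,-.108,.082)),sw((.028,-.108,.082))]))
print("plate +y top",f([sw((.028,.09,.082)),sw((-.028,.09,.082))]))
where(.112-.022)
E
```

```text
fix tip, shoulder start, barrel+end [[168.0, 255.0], [208.0, 278.0], [536.0, 467.0], [571.0, 487.0]]
plate -y top [[107.0, 317.0], [222.0, 223.0], [184.0, 206.0], [69.0, 299.0]]
plate +y top [[529.0, 518.0], [639.0, 409.0]]
ctr [-0.0004  0.0102  0.0762] tip [-0.0004  0.0994  0.0642] fix [-0.0004 -0.0869  0.0892] axis [ 0.     0.991 -0.133] F_stand [-1.1  -8.94 -3.72] t 10.525
```

Emit:
{"name": "apply_moves", "arguments": {"plan": [{"translation": [0.0008,0,-0.0001],"angular": [0,0,0],"hand": 0.03},{"translation": [0,0,0],"angular": [0,0,0],"hand": 0.03},{"translation": [0,0,0],"angular": [0,0,0],"hand": 0.03}]}}

```text
time_s: 10.9
eef_pos: [0.4891, -0.2226, 0.0597]
eef_rot: [0.041, 0.783, 0.618, -0.052]
wrist_force: [-3.0, -7.4, -4.1]
opening: 0.492
```

```bash
python3 - <<'E'
from st import *
where(.112-.022)
E
```

```text
ctr [-0.0004  0.011   0.0762] tip [-0.0004  0.1002  0.0642] fix [-0.0004 -0.0861  0.0892] axis [ 0.     0.991 -0.133] F_stand [-1.15 -7.86 -4.07] t 10.9
```

```bash
python3 - <<'E'
from st import *
p,r=tcp_for_tip(.0996,.064,.06,L=.112-.0226,xt=-.001)
plan(p,r,.03,n=5)
E
```

```text
5
[{"translation": [0.0003, -0.0001, 0.0013], "angular": [-0.0, 0.0147, -0.0], "hand": 0.03}, {"translation": [0.0003, -0.0001, 0.0014], "angular": [-0.0, 0.0147, -0.0], "hand": 0.03}, {"translation": [0.0002, -0.0001, 0.0014], "angular": [-0.0, 0.0147, -0.0], "hand": 0.03}, {"translation": [0.0002, -0.0001, 0.0014], "angular": [-0.0, 0.0147, -0.0], "hand": 0.03}, {"translation": [0.0002, -0.0001, 0.0014], "angular": [-0.0, 0.0147, -0.0], "hand": 0.03}]
```

Emit:
{"name": "apply_moves", "arguments": {"plan": [{"translation": [0.0003,-0.0001,0.0013],"angular": [0,0.0147,0],"hand": 0.03},{"translation": [0.0003,-0.0001,0.0014],"angular": [0,0.0147,0],"hand": 0.03},{"translation": [0.0002,-0.0001,0.0014],"angular": [0,0.0147,0],"hand": 0.03},{"translation": [0,0,0],"angular": [0,0,0],"hand": 0.03}]}}

```text
time_s: 11.4
eef_pos: [0.489, -0.2225, 0.0555]
eef_rot: [0.028, 0.785, 0.618, -0.035]
wrist_force: [-3.6, -8.4, -3.3]
opening: 0.497
```

```bash
python3 - <<'E'
from st import *
where(.112-.0226)
E
```

```text
ctr [-0.0005  0.0104  0.072 ] tip [-0.0005  0.0994  0.0641] fix [-0.0006 -0.0873  0.0808] axis [ 0.001  0.996 -0.089] F_stand [-1.5  -9.03 -3.33] t 11.4
```

Emit:
{"name": "apply_moves", "arguments": {"plan": [{"translation": [0.0003,0,0.0014],"angular": [0,0.0147,0],"hand": 0.03},{"translation": [0.0003,0,0.0014],"angular": [0,0.0147,0],"hand": 0.03},{"translation": [0.0002,0,0.0014],"angular": [0,0.0147,0],"hand": 0.03},{"translation": [0,0,0],"angular": [0,0,0],"hand": 0.03}]}}

```text
time_s: 11.9
eef_pos: [0.4891, -0.2221, 0.0512]
eef_rot: [0.014, 0.785, 0.619, -0.018]
wrist_force: [-3.8, -7.8, -3.6]
opening: 0.495
```

```bash
python3 - <<'E'
from st import *
where(.112-.0226)
c=ctrl.camera('scene'); crop(c["img"],150,120,130,110,"s10.png",6)
c=ctrl.camera('wrist'); cv2.imwrite('pics/w10.png',c['img'][:,:,::-1])
p,r=tcp_for_tip(.0998,.064,-.005,L=.112-.0226,xt=-.001)
plan(p,r,.03,n=4)
E
```

```text
ctr [-0.0005  0.0101  0.0678] tip [-0.0004  0.0994  0.0637] fix [-0.0005 -0.0878  0.0722] axis [ 0.001  0.999 -0.045] F_stand [-1.86 -8.45 -3.57] t 11.9
4
[{"translation": [0.0003, -0.0001, 0.0011], "angular": [0.0001, 0.0127, -0.0001], "hand": 0.03}, {"translation": [0.0003, -0.0001, 0.0011], "angular": [0.0001, 0.0127, -0.0001], "hand": 0.03}, {"translation": [0.0003, -0.0001, 0.0011], "angular": [0.0001, 0.0127, -0.0001], "hand": 0.03}, {"translation": [0.0003, -0.0001, 0.0011], "angular": [0.0001, 0.0127, -0.0001], "hand": 0.03}]
```

View pics/s10.png

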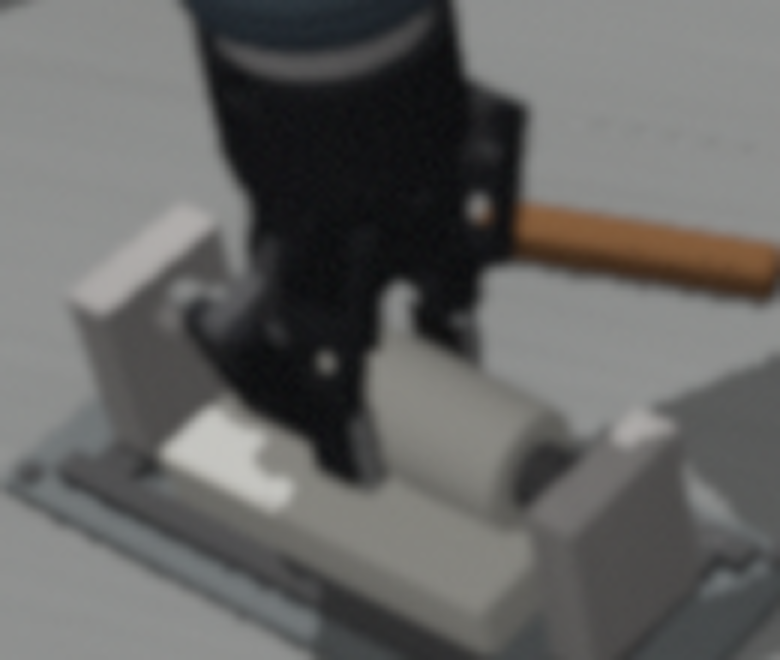

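View pics/w10.png

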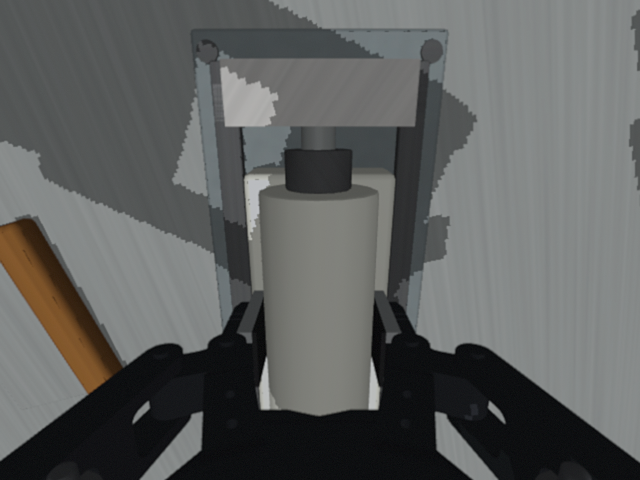

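Emit:
{"name": "apply_moves", "arguments": {"plan": [{"translation": [0.0003,-0.0001,0.0011],"angular": [0,0.0127,0],"hand": 0.03},{"translation": [0.0003,-0.0001,0.0011],"angular": [0,0.0127,0],"hand": 0.03},{"translation": [0.0002,-0.0001,0.0011],"angular": [0,0.0127,0],"hand": 0.03},{"translation": [0.0001,-0.0001,0.0009],"angular": [0,0.0127,0],"hand": 0.03},{"translation": [0,0,0],"angular": [0,0,0],"hand": 0.03}]}}

```text
time_s: 12.62
eef_pos: [0.4892, -0.2214, 0.0471]
eef_rot: [-0.001, 0.785, 0.619, 0.002]
wrist_force: [-2.6, -8.4, -4.4]
opening: 0.497
```

```bash
python3 - <<'E'
from st import *
where(.112-.0226)
c=ctrl.camera('scene'); crop(c["img"],150,120,130,110,"s11.png",6)
o=ctrl.get_obs(); r=rot(o["eef_rot"]); C=np.array(o["eef_pos"])+r.apply(OFF)
f=lambda P:((project(c,P)-[150,120]+.5)*6).round(0).tolist()
print("fix tip, cup centre face",f([C+r.apply([-.098,0,0]),sw((0,-.09,.064))]))
E
```

```text
ctr [-0.0006  0.0099  0.0636] tip [-0.0006  0.0993  0.064 ] fix [-0.0007 -0.0881  0.0631] axis [0.001 1.    0.005] F_stand [-0.58 -8.77 -4.37] t 12.625
fix tip, cup centre face [[184.0, 312.0], [178.0, 309.0]]
```

View pics/s11.png

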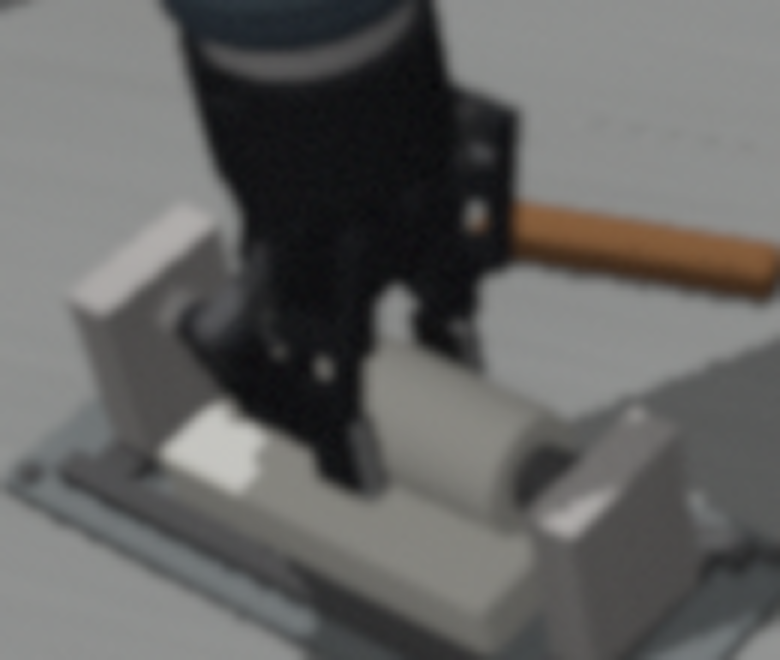

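Emit:
{"name": "apply_moves", "arguments": {"plan": [{"translation": [-0.002,0,0],"angular": [0,0,0],"hand": 0.03},{"translation": [-0.002,0,0],"angular": [0,0,0],"hand": 0.03},{"translation": [0,0,0],"angular": [0,0,0],"hand": 0.03}]}}

```text
time_s: 13.05
eef_pos: [0.4883, -0.2251, 0.0471]
eef_rot: [-0.001, 0.785, 0.619, 0.002]
wrist_force: [-1.5, -7.0, -5.2]
opening: 0.494
```

```bash
python3 - <<'E'
from st import *
where(.112-.0186)
E
```

```text
ctr [-0.0006  0.0061  0.0636] tip [-0.0005  0.0995  0.0641] fix [-0.0006 -0.0919  0.0631] axis [0.    1.    0.005] F_stand [ 0.16 -7.18 -5.22] t 13.05
```

Emit:
{"name": "apply_moves", "arguments": {"plan": [{"translation": [-0.002,0,0],"angular": [0,0,0],"hand": 0.03},{"translation": [-0.002,0,0],"angular": [0,0,0],"hand": 0.03},{"translation": [0,0,0],"angular": [0,0,0],"hand": 0.03}]}}

```text
time_s: 13.42
eef_pos: [0.4874, -0.2287, 0.047]
eef_rot: [-0.001, 0.785, 0.619, 0.003]
wrist_force: [-2.1, -6.0, -4.0]
opening: 0.494
```

```bash
python3 - <<'E'
from st import *
where(.112-.0146)
E
```

```text
ctr [-0.0006  0.0024  0.0635] tip [-0.0006  0.0998  0.064 ] fix [-0.0007 -0.0956  0.063 ] axis [0.    1.    0.006] F_stand [-0.63 -6.32 -4.01] t 13.425
```

Emit:
{"name": "apply_moves", "arguments": {"plan": [{"translation": [-0.0018,0,0],"angular": [0,0,0],"hand": 0.03},{"translation": [-0.0017,0,0],"angular": [0,0,0],"hand": 0.03},{"translation": [0,0,0],"angular": [0,0,0],"hand": 0.03}]}}

```text
time_s: 13.8
eef_pos: [0.4866, -0.2319, 0.0469]
eef_rot: [-0.001, 0.785, 0.619, 0.003]
wrist_force: [-1.9, -5.7, -4.1]
opening: 0.49
```

```bash
python3 - <<'E'
from st import *
where(.112-.0111)
E
```

```text
ctr [-0.0006 -0.0009  0.0634] tip [-0.0006  0.1     0.064 ] fix [-0.0007 -0.0989  0.0629] axis [0.001 1.    0.006] F_stand [-0.53 -5.94 -4.07] t 13.8
```

Emit:
{"name": "apply_moves", "arguments": {"plan": [{"translation": [-0.001,0,0],"angular": [0,0,0],"hand": 0.03},{"translation": [0,0,0],"angular": [0,0,0],"hand": 0.03},{"translation": [0,0,0],"angular": [0,0,0],"hand": 0.03}]}}

```text
time_s: 14.18
eef_pos: [0.4863, -0.2324, 0.0468]
eef_rot: [-0.002, 0.785, 0.619, 0.003]
wrist_force: [-1.2, -5.3, -3.9]
opening: 0.494
```

Emit:
{"name": "apply_moves", "arguments": {"plan": [{"translation": [-0.0008,0,0],"angular": [0,0,0],"hand": 0.03},{"translation": [0,0,0],"angular": [0,0,0],"hand": 0.03},{"translation": [0,0,0],"angular": [0,0,0],"hand": 0.03}]}}

```text
time_s: 14.55
eef_pos: [0.486, -0.2329, 0.0467]
eef_rot: [-0.002, 0.785, 0.619, 0.003]
wrist_force: [0.4, -5.0, -3.8]
opening: 0.496
```

```bash
python3 - <<'E'
from st import *
where(.112-.01)
c=ctrl.camera('wrist'); cv2.imwrite('pics/w12.png',c['img'][:,:,::-1])
c=ctrl.camera('scene'); crop(c["img"],150,120,130,110,"s12.png",6)
E
```

```text
ctr [-0.001  -0.0021  0.0632] tip [-0.0009  0.0999  0.0639] fix [-0.0011 -0.1001  0.0625] axis [0.001 1.    0.007] F_stand [ 1.52 -4.75 -3.75] t 14.55
```

View pics/w12.png

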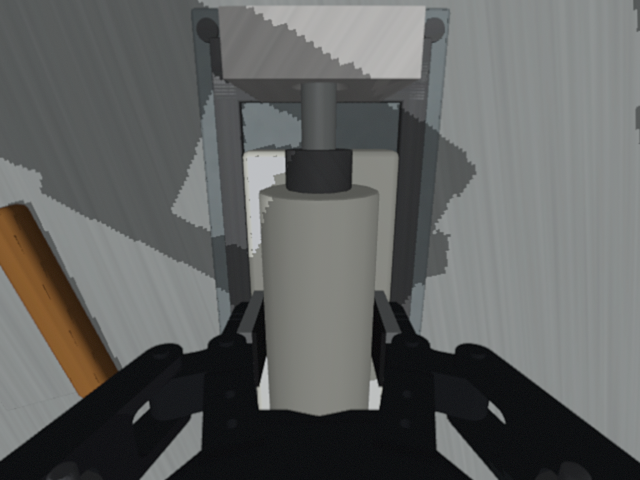

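View pics/s12.png

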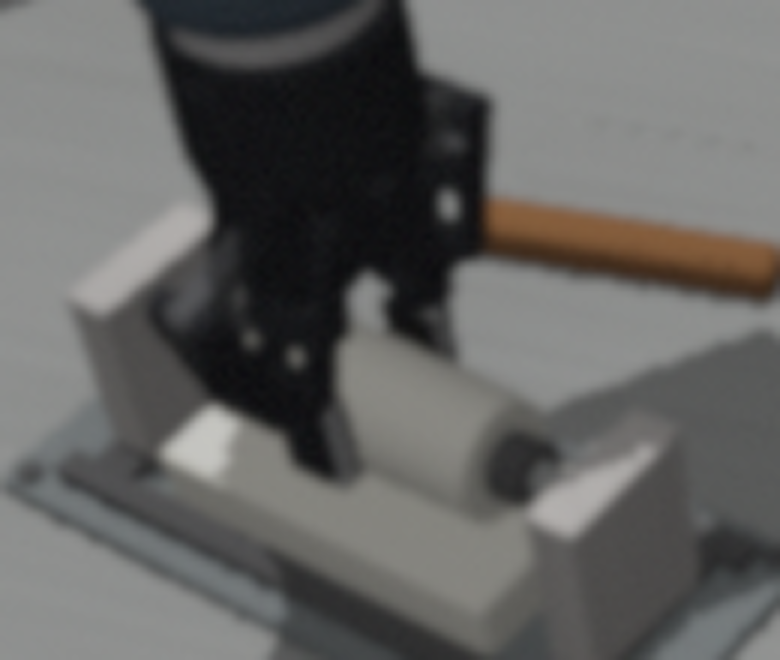

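Emit:
{"name": "apply_moves", "arguments": {"plan": [{"translation": [-0.001,0,0],"angular": [0,0,0],"hand": 0.03},{"translation": [0,0,0],"angular": [0,0,0],"hand": 0.03},{"translation": [0,0,0],"angular": [0,0,0],"hand": 0.03},{"translation": [0,0,0],"angular": [0,0,0],"hand": 0.03}]}}

```text
time_s: 15.15
eef_pos: [0.4857, -0.2333, 0.0466]
eef_rot: [-0.002, 0.785, 0.619, 0.003]
wrist_force: [4.9, -1.4, -2.5]
opening: 0.493
```

```bash
python3 - <<'E'
from st import *
where(.112-.01)
E
```

```text
ctr [-0.0012 -0.0025  0.0631] tip [-0.0011  0.0995  0.0639] fix [-0.0012 -0.1005  0.0623] axis [0.    1.    0.008] F_stand [ 5.1  -0.17 -2.5 ] t 15.15
```

Emit:
{"name": "apply_moves", "arguments": {"plan": [{"translation": [0,0.0005,0],"angular": [0,0,0],"hand": 0.03},{"translation": [0,0.0005,0],"angular": [0,0,0],"hand": 0.03},{"translation": [0,0,0],"angular": [0,0,0],"hand": 0.03},{"translation": [0,0,0],"angular": [0,0,0],"hand": 0.03}]}}

```text
time_s: 15.65
eef_pos: [0.4859, -0.2333, 0.0464]
eef_rot: [-0.003, 0.785, 0.619, 0.003]
wrist_force: [1.1, -1.0, 2.5]
opening: 0.494
```

```bash
python3 - <<'E'
from st import *
where(.112-.01)
E
```

```text
ctr [-0.001  -0.0025  0.0629] tip [-0.001   0.0995  0.0637] fix [-0.001  -0.1005  0.0621] axis [0.    1.    0.008] F_stand [ 1.32 -0.74  2.52] t 15.65
```

Emit:
{"name": "apply_moves", "arguments": {"plan": [{"translation": [0,0,0],"angular": [0,0,0],"hand": 0.05},{"translation": [0,0,0],"angular": [0,0,0],"hand": 0.07},{"translation": [0,0,0],"angular": [0,0,0],"hand": 0.085},{"translation": [0,0,0],"angular": [0,0,0],"hand": 0.085}]}}

```text
time_s: 16.15
eef_pos: [0.4857, -0.2333, 0.0461]
eef_rot: [-0.003, 0.785, 0.619, 0.003]
wrist_force: [0.1, 0.1, 0.1]
opening: 0.996
```

```bash
python3 - <<'E'
from st import *
where(.112-.01); print(ctrl.get_obs()["opening"])
c=ctrl.camera('wrist'); cv2.imwrite('pics/w13.png',c['img'][:,:,::-1])
E
```

```text
ctr [-0.0011 -0.0025  0.0626] tip [-0.0011  0.0995  0.0634] fix [-0.0011 -0.1005  0.0618] axis [0.    1.    0.008] F_stand [0.02 0.13 0.14] t 16.15
0.9955491517095106
```

View pics/w13.png

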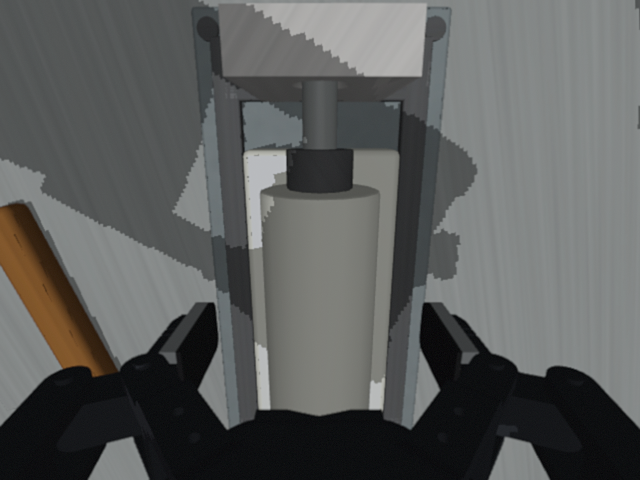

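Released; the roller stays in the cups. Retreat straight up and look.

Emit:
{"name": "apply_moves", "arguments": {"plan": [{"translation": [0,0,-0.02],"angular": [0,0,0],"hand": 0.085},{"translation": [0,0,-0.04],"angular": [0,0,0],"hand": 0.085},{"translation": [0,0,-0.05],"angular": [0,0,0],"hand": 0.085},{"translation": [0,0,-0.05],"angular": [0,0,0],"hand": 0.085},{"translation": [-0.05,-0.03,-0.02],"angular": [0,0,0],"hand": 0.085},{"translation": [-0.05,-0.04,0],"angular": [0,0,0],"hand": 0.085},{"translation": [-0.05,-0.05,0],"angular": [0,0,0],"hand": 0.085},{"translation": [0,0,0],"angular": [0,0,0],"hand": 0.085}]}}

```text
time_s: 17.2
eef_pos: [0.3393, -0.3498, 0.2254]
eef_rot: [-0.003, 0.787, 0.617, 0.002]
wrist_force: [-1.0, -0.0, -0.0]
opening: 0.996
```

```bash
python3 - <<'E'
from st import *
c=ctrl.camera("top"); cv2.imwrite("pics/t14.png",c["img"][:,:,::-1]); crop(c["img"],350,225,150,100,"t14c.png",5)
c=ctrl.camera("scene"); cv2.imwrite("pics/s14.png",c["img"][:,:,::-1]); crop(c["img"],145,145,150,105,"s14c.png",5)
E
```

```text
(no output)
```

View pics/t14c.png

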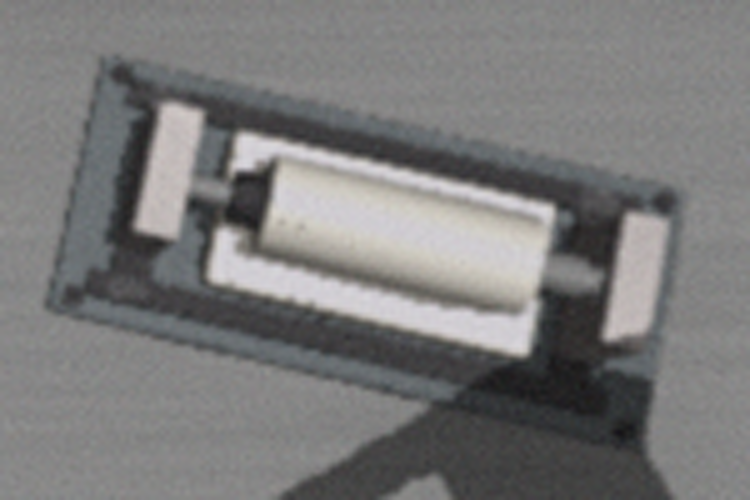

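View pics/s14c.png

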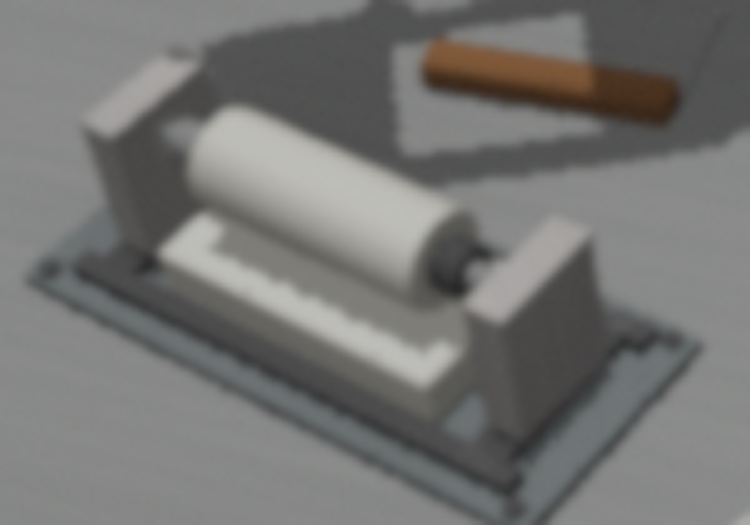

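View pics/s14.png

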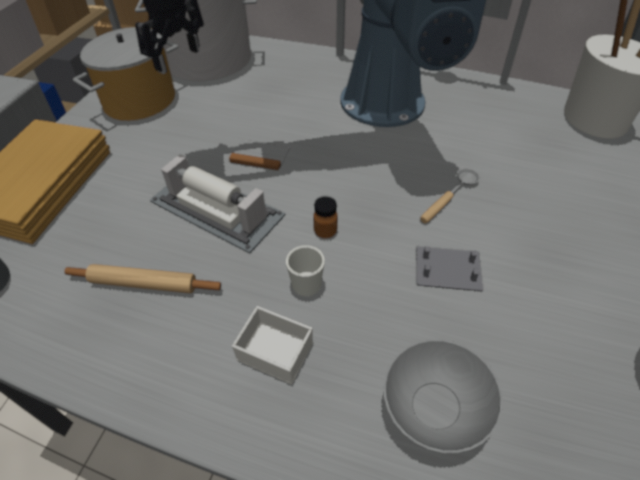

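View pics/t14.png

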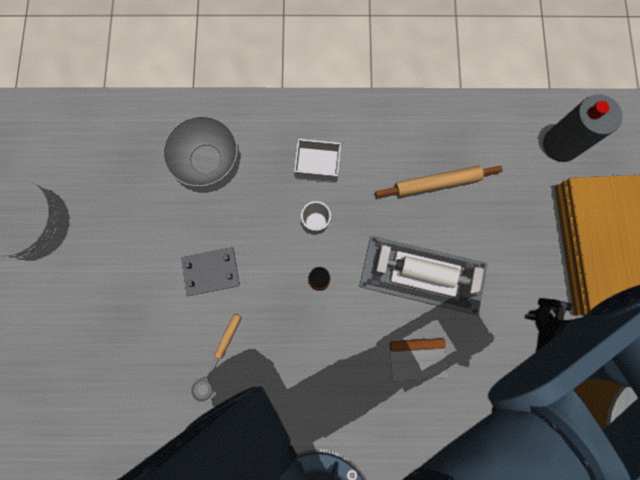

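```bash
python3 - <<'E'
from h import *
o=ctrl.get_obs(); print(o["wrist_force"],np.abs(o["dq"]).max(),o["time_s"])
print(ctrl.hand_in())
E
```

```text
[ 0.51507158  0.0395885  -0.9462497 ] 0.04307851627893376 17.3
the job is handed in; nothing more can be done
None
```

I put the roller back in its stand and handed the job in at 17.3 s; no verdict was reported.

- **Fitting it:** I lifted the roller off its rest by the barrel and tilted it with the sprung end down. I set the sprung pin in the +y cup and pressed the spring in about 22 mm, with measured axial force peaking near 9 N. I then levelled the roller, backed it out until the fixed pin reached its cup floor, let go and lifted the gripper clear.
- **Last checks that agreed:** the axial force on the gripper fell to about 0 when the fixed pin reached its floor, and the roller stayed put when the fingers opened. The final top and scene pictures show both pins in their cups and the roller level. It is within about 0.01 rad of the stand by eye. The other objects look unmoved.
- **Not clean:** the wrist picture and the side forces disagreed by 1–2 mm about where the cups sit sideways. Just before release there was a side force of about 5 N, which dropped to about 1 N after a 1 mm shift. The roller was probably touching a cup wall then. My estimate left it about 1 mm off centre sideways, inside the 3.5 mm allowed.
- **Not measured:** I could not read the roller's force on the stand after release. By the spring figures it should be about 5 N at each end.

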